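# De-air the porous ceramic discs

### The job

Load the ceramic filter discs for de-airing: lift the lid off the vacuum chamber, take every disc out of the tip-up tray (press down the edge over the pit, so that the disc tips in and its other edge stands up to be gripped) and stand each on edge in its own slot of the rack inside the chamber. Then put the lid squarely back on and, once it is on, throw the valve lever from its vent notch into the marked middle notch. Leave the wash bottle, amber bottle, beaker and stopper where they stand.

Things in the scene. Friction and masses are not known exactly. Their poses are not given: they have to be found in the camera images.
- tray: Grey plastic tip-up tray, fixed, 104 (x) x 238 (y) x 46 mm high, four wells in a row along y, 58 mm apart, each 53 mm wide. Origin: centre of its underside; +x is its pit side (away from the robot). A disc lies flat on two side ledges 38 mm above the bench, its top flush with the tray's; between the ledges a channel 34 mm wide, open down to 12 mm above the bench
- well_1 (a point): First well from the tray's +y end: centre of the underside of a disc lying flat in it, 38 mm above the bench; axes as the tray's. The ledges end 8 mm beyond (+x of) this point; beyond them the well is a pit, floor 12 mm above the bench, that narrows to 38 mm (y) between two full-height cheeks 27 to 51 mm beyond this point: room for a fingertip
- well_2 (a point): Second well from the tray's +y end: centre of the underside of a disc lying flat in it, 38 mm above the bench; axes as the tray's. Press with a fingertip whose near side is 18 mm beyond (+x of) this point, to 15 mm below the tray's top: the disc tips up. Draw the fingertip 8 mm towards +x before lifting it, and the disc drops into the pit. If it stops half-way, press again, to 22 mm
- well_3 (a point): Third well from the tray's +y end: centre of the underside of a disc lying flat in it, 38 mm above the bench; axes as the tray's. Built like the first. A tipped disc stays in the pit, leaning 55 to 95 (often 70) degrees from flat, centre 12 to 20 mm beyond this point and 37 mm above the bench, upper edge 62 mm above the bench, nearer the robot than its foot
- well_4 (a point): Fourth well from the tray's +y end: centre of the underside of a disc lying flat in it, 38 mm above the bench; axes as the tray's. Built like the first. A tipped disc is gripped near its upper edge, fingertips on both faces; they can go down to 42 mm above the bench
- disc_a: White porous ceramic filter disc, 50 mm across, 8 mm thick, 35 g; all four are alike and three or four are present (None: absent). Origin: its centre; z: its axis, normal to the faces. It starts flat in a tray well; on edge its z axis is level
- disc_b: White porous ceramic filter disc, 50 mm across, 8 mm thick, 35 g; all four are alike and three or four are present (None: absent). Origin: its centre; z: its axis, normal to the faces. It starts flat in a tray well; on edge its z axis is level
- disc_c: White porous ceramic filter disc, 50 mm across, 8 mm thick, 35 g; all four are alike and three or four are present (None: absent). Origin: its centre; z: its axis, normal to the faces. It starts flat in a tray well; on edge its z axis is level
- disc_d: White porous ceramic filter disc, 50 mm across, 8 mm thick, 35 g; all four are alike and three or four are present (None: absent). Origin: its centre; z: its axis, normal to the faces. It starts flat in a tray well; on edge its z axis is level
- chamber: Aluminium vacuum chamber with its valve block, fixed, 88 (x) x 286 (y) mm. Origin: centre of the footprint; +x away from the robot. The box is its +y part, 88 x 206 mm outside, 72 x 190 mm inside, rim (black gasket) 72 mm above the bench, centred 40 mm from the origin towards +y. The valve block is the -y part, 58 mm high, with the lever on top; a gauge is on the front
- slot_1 (a point): First rack slot, counted from the chamber's +y end: where a disc's centre is when it stands seated in it (z axis along the chamber's y); axes as the chamber's. White rails 36 mm high hold discs on edge; slots are 38 mm apart along y, 11 mm wide, flared to 15 mm
- slot_2 (a point): Second rack slot, counted from the chamber's +y end: where a disc's centre is when it stands seated in it (z axis along the chamber's y); axes as the chamber's. White rails 36 mm high hold discs on edge; slots are 38 mm apart along y, 11 mm wide, flared to 15 mm
- slot_3 (a point): Third rack slot, counted from the chamber's +y end: where a disc's centre is when it stands seated in it (z axis along the chamber's y); axes as the chamber's. White rails 36 mm high hold discs on edge; slots are 38 mm apart along y, 11 mm wide, flared to 15 mm
- slot_4 (a point): Fourth rack slot, counted from the chamber's +y end: where a disc's centre is when it stands seated in it (z axis along the chamber's y); axes as the chamber's. White rails 36 mm high hold discs on edge; slots are 38 mm apart along y, 11 mm wide, flared to 15 mm
- mouth (a point): Centre of the chamber's mouth, at the gasket's top; axes as the chamber's. The lid's origin comes here
- lid: Loose clear acrylic lid, 88 (x) x 206 (y) x 10 mm, 300 g, with a black bar handle on top. Origin: centre of the plate's underside, z up; below it a lip 5 mm deep drops into the chamber's mouth with 3 mm play. May go on either way round. It starts on the chamber; the bench behind tray and chamber (x 0.60 to 0.70) is free to lay it on
- lid_handle (a point): Middle of the lid's bar handle (along y, 90 mm long, 12 mm thick in x, 32 to 44 mm above the plate's underside; this point 38 mm above it); axes as the lid's
- valve_lever (a joint): Valve lever on an upright axis, rad, growing clockwise from above: 0 = vent notch (start, outermost), 0.70 = the marked middle notch (vacuum; long engraved stroke and brass stud, lever pointing along the chamber's -x), 1.40 = third notch. A spring plunger snaps it in within 0.1 rad of a notch; about 3.5 N at the knob lifts it out, and between notches it stays where it is left
- lever_knob (a point): Middle of the lever's upright black knob, 16 mm across, 24 mm tall, free above 80 mm over the bench; this point is 93 mm over it, 55 mm from the lever's axis. The axis is at -107 mm in the chamber's y and 0 in its x
- wash_bottle: Wash bottle, bystander, 187 mm tall; origin at its foot
- bottle_amber: Amber bottle, bystander, 125 mm tall; origin at its foot
- beaker_small: Small beaker, bystander, 98 mm tall; origin at its foot
- stopper_a: Rubber stopper, bystander, 33 mm across, 30 mm tall; origin at its foot
Mind the look-alikes: they are no part of the job. Leave any green, pink or turquoise look-alike of the disc_c alone.

How it is judged (in metres and radians):
On the way, in this order (a step that is already met when the one before it is completed fails the run):
1. every disc stands on edge in a rack slot (angle between the z axis of each of disc_a, disc_b, disc_c, disc_d and the y axis of chamber, either way round below 0.2 rad and ((x of disc_a in the frame of slot_1 between -0.012 and 0.012 m and y of disc_a in the frame of slot_1 between -0.005 and 0.005 m and z of disc_a in the frame of slot_1 between -0.006 and 0.006 m) or (x of disc_a in the frame of slot_2 between -0.012 and 0.012 m and y of disc_a in the frame of slot_2 between -0.005 and 0.005 m and z of disc_a in the frame of slot_2 between -0.006 and 0.006 m) or (x of disc_a in the frame of slot_3 between -0.012 and 0.012 m and y of disc_a in the frame of slot_3 between -0.005 and 0.005 m and z of disc_a in the frame of slot_3 between -0.006 and 0.006 m) or (x of disc_a in the frame of slot_4 between -0.012 and 0.012 m and y of disc_a in the frame of slot_4 between -0.005 and 0.005 m and z of disc_a in the frame of slot_4 between -0.006 and 0.006 m)) and ((x of disc_b in the frame of slot_1 between -0.012 and 0.012 m and y of disc_b in the frame of slot_1 between -0.005 and 0.005 m and z of disc_b in the frame of slot_1 between -0.006 and 0.006 m) or (x of disc_b in the frame of slot_2 between -0.012 and 0.012 m and y of disc_b in the frame of slot_2 between -0.005 and 0.005 m and z of disc_b in the frame of slot_2 between -0.006 and 0.006 m) or (x of disc_b in the frame of slot_3 between -0.012 and 0.012 m and y of disc_b in the frame of slot_3 between -0.005 and 0.005 m and z of disc_b in the frame of slot_3 between -0.006 and 0.006 m) or (x of disc_b in the frame of slot_4 between -0.012 and 0.012 m and y of disc_b in the frame of slot_4 between -0.005 and 0.005 m and z of disc_b in the frame of slot_4 between -0.006 and 0.006 m)) and ((x of disc_c in the frame of slot_1 between -0.012 and 0.012 m and y of disc_c in the frame of slot_1 between -0.005 and 0.005 m and z of disc_c in the frame of slot_1 between -0.006 and 0.006 m) or (x of disc_c in the frame of slot_2 between -0.012 and 0.012 m and y of disc_c in the frame of slot_2 between -0.005 and 0.005 m and z of disc_c in the frame of slot_2 between -0.006 and 0.006 m) or (x of disc_c in the frame of slot_3 between -0.012 and 0.012 m and y of disc_c in the frame of slot_3 between -0.005 and 0.005 m and z of disc_c in the frame of slot_3 between -0.006 and 0.006 m) or (x of disc_c in the frame of slot_4 between -0.012 and 0.012 m and y of disc_c in the frame of slot_4 between -0.005 and 0.005 m and z of disc_c in the frame of slot_4 between -0.006 and 0.006 m)) and ((x of disc_d in the frame of slot_1 between -0.012 and 0.012 m and y of disc_d in the frame of slot_1 between -0.005 and 0.005 m and z of disc_d in the frame of slot_1 between -0.006 and 0.006 m) or (x of disc_d in the frame of slot_2 between -0.012 and 0.012 m and y of disc_d in the frame of slot_2 between -0.005 and 0.005 m and z of disc_d in the frame of slot_2 between -0.006 and 0.006 m) or (x of disc_d in the frame of slot_3 between -0.012 and 0.012 m and y of disc_d in the frame of slot_3 between -0.005 and 0.005 m and z of disc_d in the frame of slot_3 between -0.006 and 0.006 m) or (x of disc_d in the frame of slot_4 between -0.012 and 0.012 m and y of disc_d in the frame of slot_4 between -0.005 and 0.005 m and z of disc_d in the frame of slot_4 between -0.006 and 0.006 m))), for 0.2 s.
2. the lid is seated on the chamber (x of lid in the frame of mouth between -0.005 and 0.005 m and y of lid in the frame of mouth between -0.005 and 0.005 m and z of lid in the frame of mouth between -0.003 and 0.003 m and angle between lid's own z axis and vertical below 0.04 rad), for 0.2 s.
3. the valve lever is in the marked middle notch (value of joint valve_lever between 0.62 and 0.78 rad), for 0.2 s.
At the end, for the whole second after the job is handed in: Every disc stands on edge (within 0.2 rad) in a rack slot, within 12 mm along the slot, 5 mm across it and 6 mm in height; lid on the mouth within 5 mm sideways, 3 mm in height and 0.04 rad of level; lever at 0.70 within 0.08 rad; all at rest (all of step 1 and all of step 2 and all of step 3 and linear speed of each of disc_a, disc_b, disc_c, disc_d, lid below 0.02 m/s and velocity of joint valve_lever between -0.1 and 0.1 rad/s); the robot touches nothing.
It fails at once if a bystander (wash bottle, amber bottle, beaker or stopper) was moved more than 3 cm (distance of any of wash_bottle, bottle_amber, beaker_small, stopper_a from where it was at the start of the episode above 0.03 m).
Of disc_a, disc_b, disc_c, disc_d only 3 to 4 are there at a start; the rules pass over those that are not, and their reading is None.
At some moment in a run one of lid may be knocked a few centimetres aside while the robot is not near it.
Once in a run the grip may slacken for a moment while it holds something.
It also fails if it takes over 210 s, if anything falls off the work surface, if the arm or the gripper's body presses on something with over 40 N, if the wrist force passes 120 N, or if a joint passes its speed limit or range.

### The arm

A 7-joint arm with a two-finger parallel gripper is mounted at the origin on a cart in front of the work surface, level with it; the furniture and walls round the work are solid. World frame = base frame: x ahead of the robot, y to its left, z up, the work surface at z = 0. Lengths are in mm, angles in degrees, forces in N, time in s.
With the tool pointing down it reaches from about 425 to 825 mm from the base axis. Payload 3.6 kg.
Tool frame: the origin (TCP) lies on the centre line of the jaws, within the pads' length; the fingertips stand 11 mm ahead of it and the grasp point (between the pads) lies 8 mm behind it; z points along the fingers, y is the line along which they close (so a half turn about z gives the same grasp; the last joint's range is limited). The gripper opens to 93 mm and grips with 3 to 60 N. Pads are 15 mm wide; open, the fingers measure 128 mm over their backs; the gripper's body (75 mm by 188 mm) begins 65 mm behind the grasp point.
Start: joints at [72.852, 35.231, -0.722, 81.555, 0.464, 63.22, -2.315], TCP at [175.141, -625.93, 229.64] pointing down, gripper open.
Joint ranges: [-178.69, 178.69], [-17.37, 117.87], [-77.05, 75.6], [15.02, 138.74], [-78.02, 258.01], [0.78, 113.62], [-162.83, 162.83]. Speed limits (degrees/s): [159.86, 159.86, 180, 180, 180, 180, 180].

### API

Orientations are given as [roll, pitch, yaw] about the fixed x, y, z axes, in that order (R = Rz(yaw) Ry(pitch) Rx(roll)).
In Python, from station import manip gives the robot as it stands. The module is installed in compiled form; this text tells all that it offers.
- The arm moves only by the tool jog_arm, never from a script. Its argument "rows" is a list of rows, each an object with "claw": the closure, from 0 (fully open) to 1 (shut); "dp": the shift along the tool's x, y, z in mm, a list of three; "angular": the turn, a rotation vector about the tool's x, y, z in degrees, a list of three. In form: [{"claw": claw, "dp": [tx, ty, tz], "angular": [wx, wy, wz]}, ...]. A call has exactly 10 rows; each row is the pose to reach, as a shift and turn from the pose commanded when the call began, along the tool's axes at that moment; what a row does not reach only later rows make up. A row lasts 1/12 s, in which the tool goes at most 41.7 mm and 7.16 degrees, less where a joint would pass 70% of its speed; a pose out of reach is approached as far as the arm can. A call with a gripper value outside its range is refused whole. The fingers move at their own pace and stop on an object; "grip_force" is the grip in N (left out, the last holds). Time passes only in rows, so rows that repeat a pose let the fingers close, or fill a call up. It gives the time, the measured TCP pose, the force, the opening and the grip force at its end, in the units of the state.
- manip.get_state(): the state, without advancing time (a new reading comes with each control period).
- manip.capture(name): name is "scene" or "top" or "wrist"; returns a dict with "img" (480x640x3 uint8, red, green, blue), "K" (3x3 intrinsics, pixels), "R" (3x3) and "t" (3): a world point X has camera coordinates R X + t. Camera axes: x right, y down, z forward; pixel columns grow to the right and rows downward; lengths in mm; the calibration is good to about 2 mm. A picture is of the moment at which its call begins. There is no depth.
- manip.close_job(): hands the job in; it is judged then, once.
The state is a dict: "clock": time; "joint_pos": joint angles; "qvel": joint speeds; "effort": joint torques, N m; "position": TCP position; "tool_rot": TCP orientation; "force": force on the tool from outside, world axes, zero at the start; "moment": the same for the moment, N m; "gripper_width": opening from 0.0 (shut) to 1.0 (fully open); "grasp_force": force on a finger pad.
Only numpy, scipy, OpenCV 4.12 (cv2) and the standard library are available. Lean on these libraries where they do the work, as an engineer would, in place of code of your own. Each camera call takes 0.05 s, during which the arm holds its last target. There are 200 camera calls.

## Working session

There is one attempt and no reset: what is moved stays moved. The work goes in short steps, Python scripts to look and compute and a tool call to move; the robot and the scene stay as the last step left them, time stands still between calls to the robot, and variables do not carry over. Pictures are saved under pics/ and viewed, at most 14 in all, crops included, and the job is handed in when it is done.

Besides the shell and the picture viewer there is one more tool, called after ">>>" in YAML: its name, and indented under it one key for each argument. jog_arm: Moves the arm, as the interface text tells. Its arguments: {"type":"object","properties":{"rows":{"type":"array","items":{"type":"object","properties":{"claw":{"type":"number"},"dp":{"type":"array","items":{"type":"number"}},"angular":{"type":"array","items":{"type":"number"}}}}},"grip_force":{"type":"number"}},"required":["rows"]}

```bash
mkdir -p pics
cat > h.py <<'E'
import numpy as np, cv2
from station import manip
def cap(n,save=None):
    c=manip.capture(n); c={k:np.array(v) for k,v in c.items()}
    if save: cv2.imwrite(f'pics/{save}.png',c['img'][:,:,::-1])
    return c
def plane(c,uv,z):
    uv=np.atleast_2d(uv).astype(float)
    d=np.c_[uv,np.ones(len(uv))]@np.linalg.inv(c['K']).T@c['R']
    o=-c['R'].T@c['t']
    return o+d*((z-o[2])/d[:,2])[:,None]
def proj(c,X):
    p=(np.atleast_2d(X)@c['R'].T+c['t'])@c['K'].T
    return p[:,:2]/p[:,2:]
def tri(cs,uvs):
    A=[];b=[]
    for c,uv in zip(cs,uvs):
        d=c['R'].T@np.linalg.inv(c['K'])@np.array([*uv,1.]);d/=np.linalg.norm(d)
        P=np.eye(3)-np.outer(d,d);A.append(P);b.append(P@(-c['R'].T@c['t']))
    return np.linalg.lstsq(np.vstack(A),np.hstack(b),rcond=None)[0]
E
python3 - <<'E'
from h import *
import pickle
a=cap('scene','s0');b=cap('top','t0');pickle.dump((a,b),open('c0.pkl','wb'))
for c in (a,b): print(-c['R'].T@c['t'],c['R'].round(2).tolist(),c['K'][0,0])
print(manip.get_state())
E
```

```text
[-286.02623066  710.69009354  967.47813346] [[-0.7, -0.72, 0.0], [-0.45, 0.43, -0.78], [0.56, -0.55, -0.62]] 484.44230906572574
[ 352.79659333  -47.81243785 1528.63108474] [[0.03, -1.0, 0.01], [-0.99, -0.03, -0.12], [0.12, -0.01, -0.99]] 523.3615382502331
{'clock': 0.1, 'joint_pos': array([72.85259022, 35.28287637, -0.72293611, 81.63021261,  0.46623834,
       63.21976556, -2.31374521]), 'qvel': array([-0.09318677, -0.09511879, -0.04886986, -0.23860666, -0.01072238,
       -0.07004011, -0.06156654]), 'effort': array([ 1.08631124e-03, -4.60047019e+01,  2.10202849e-01, -1.66245192e+01,
       -6.11111918e-02,  1.69681082e-02,  1.10246938e-04]), 'position': array([ 174.93582616, -625.31530671,  228.61757361]), 'tool_rot': array([-1.79870101e+02,  3.42842059e-03,  1.56348411e+01]), 'force': array([-0.58715948,  0.05469149,  0.16922564]), 'moment': array([0.01193981, 0.02358851, 0.00717073]), 'grasp_force': 0.0, 'gripper_width': 1.0021137461504763}
```

View pics/s0.png

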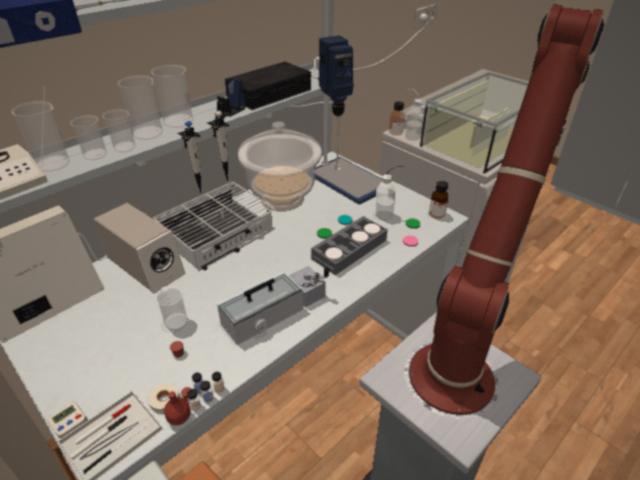

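View pics/t0.png

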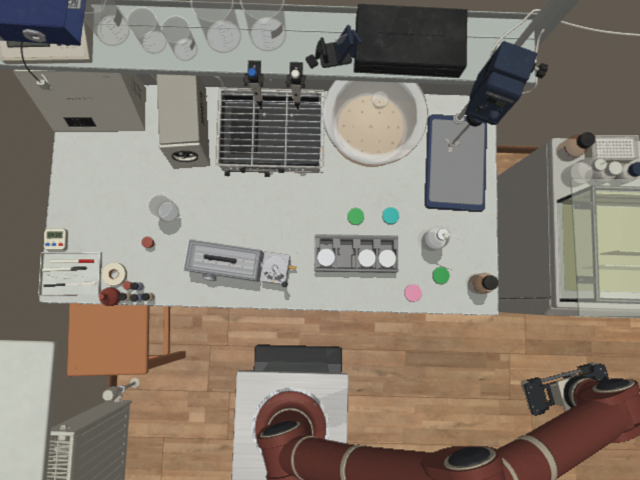

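Three white discs lie in the tray wells at top-view pixels (325,258), (367,258) and (387,258); the second well (346,255) is empty. The look-alikes are green at (356,216) and (441,275), turquoise at (391,215) and pink at (413,293), all flat on the bench outside the tray, so they don't match. The lid handle is at (220,258), the knob at (284,290), and the wash bottle at (437,240).

```bash
cat >> h.py <<'E'
from scipy.spatial.transform import Rotation as Ro
def rot(rpy): return Ro.from_euler('xyz',rpy,degrees=True)
def go(p,rpy,frm=None):
    """dp, rotvec from measured pose (or frm=(p,rpy)) to target"""
    if frm is None:
        s=manip.get_state(); frm=(s['position'],s['tool_rot'])
    R0=rot(frm[1])
    return R0.inv().apply(np.array(p)-frm[0]).round(1).tolist(), (R0.inv()*rot(rpy)).as_rotvec(degrees=True).round(2).tolist()
E
python3 - <<'E'
from h import *
import pickle
a,b=pickle.load(open('c0.pkl','rb'))
print('tray',plane(b,[(315,235),(398,236),(397,271),(316,271)],46).round(0).tolist())
print('discs',plane(b,[(325,258),(367,258),(387,258)],46).round(0).tolist())
print('handle',plane(b,[(204,257),(236,260)],115).round(0).tolist(),'knob',plane(b,(284,290),105).round(0))
print('wash',plane(b,[(441,233)],187).round(0).tolist(),'lookalikes',plane(b,[(356,216),(391,215),(441,275),(413,293)],5).round(0).tolist())
print('beaker',plane(b,[(168,212)],98).round(0),'stopper',plane(b,(148,243),30).round(0))
print(go((560,-60,350),(180,0,90)))
big=cv2.resize(b['img'][225:305,175:405],None,fx=3.4,fy=3.4,interpolation=cv2.INTER_CUBIC)
cv2.imwrite('pics/tcrop.png',big[:,:,::-1])
E
```

```text
tray [[541.0, -53.0, 46.0], [545.0, -290.0, 46.0], [445.0, -288.0, 46.0], [439.0, -58.0, 46.0]]
discs [[476.0, -83.0, 46.0], [480.0, -202.0, 46.0], [481.0, -259.0, 46.0]]
handle [[464.0, 245.0, 115.0], [458.0, 159.0, 115.0]] knob [[382.  27. 105.]]
wash [[538.0, -379.0, 187.0]] lookalikes [[607.0, -172.0, 5.0], [613.0, -276.0, 5.0], [440.0, -424.0, 5.0], [385.0, -342.0, 5.0]]
beaker [[587. 355.  98.]] stopper [[506. 425.  30.]]
([523.2, -440.9, -120.4], [-0.11, -0.08, -74.37])
```

View pics/tcrop.png

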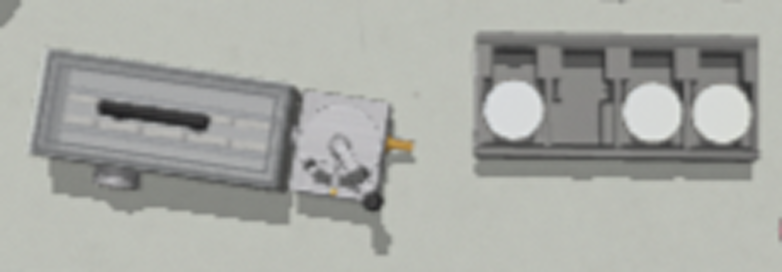

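>>> jog_arm:
  rows:
    - {"claw":0.4,"dp":[0,0,-60],"angular":[0,0,0]}
    - {"claw":0.4,"dp":[30,-25,-120],"angular":[0,0,-7]}
    - {"claw":0.4,"dp":[60,-50,-120],"angular":[0,0,-14]}
    - {"claw":0.4,"dp":[90,-75,-120],"angular":[0,0,-21]}
    - {"claw":0.4,"dp":[120,-100,-120],"angular":[0,0,-28]}
    - {"claw":0.4,"dp":[150,-125,-120],"angular":[0,0,-35]}
    - {"claw":0.4,"dp":[180,-150,-120],"angular":[0,0,-42]}
    - {"claw":0.4,"dp":[210,-175,-120],"angular":[0,0,-42]}
    - {"claw":0.4,"dp":[240,-200,-120],"angular":[0,0,-42]}
    - {"claw":0.4,"dp":[240,-200,-120],"angular":[0,0,-42]}

```text
clock: 0.93
position: [357.0, -361.3, 350.0]
tool_rot: [180.0, -0.3, 58.3]
force: [-0.1, 0.6, -0.0]
gripper_width: 0.602
grasp_force: 0.0
```

Run:
```python
from h import *
print(go((480,-60,350),(180,0,90)))
```

```text
([321.0, -53.7, 1.6], [0.1, -0.28, -31.7])
```

>>> jog_arm:
  rows:
    - {"claw":0.4,"dp":[40,-10,0],"angular":[0,0,-6]}
    - {"claw":0.4,"dp":[80,-18,0],"angular":[0,0,-12]}
    - {"claw":0.4,"dp":[120,-25,0],"angular":[0,0,-18]}
    - {"claw":0.4,"dp":[160,-30,0],"angular":[0,0,-24]}
    - {"claw":0.4,"dp":[200,-34,0],"angular":[0,0,-30]}
    - {"claw":0.4,"dp":[220,-37,0],"angular":[0,0,-31.7]}
    - {"claw":0.4,"dp":[220,-37,0],"angular":[0,0,-31.7]}
    - {"claw":0.4,"dp":[220,-37,0],"angular":[0,0,-31.7]}
    - {"claw":0.4,"dp":[220,-37,0],"angular":[0,0,-31.7]}
    - {"claw":0.4,"dp":[220,-37,0],"angular":[0,0,-31.7]}

```text
clock: 1.77
position: [438.1, -165.0, 349.3]
tool_rot: [-179.9, 0.0, 89.1]
force: [-0.5, -0.7, 0.2]
gripper_width: 0.599
grasp_force: 0.0
```

Run:
```python
from h import *
import pickle
a=cap('wrist','w0');pickle.dump(a,open('w0.pkl','wb'))
s=manip.get_state();print(s['position'],s['tool_rot'],-a['R'].T@a['t'],a['R'].round(2).tolist(),a['K'][0,0])
```

```text
[ 438.1835436  -164.86213497  349.37082751] [-1.79949352e+02  2.22404700e-02  8.91154032e+01] [439.05153505 -84.87442496 505.17307314] [[1.0, -0.02, -0.0], [-0.01, -0.96, 0.29], [-0.01, -0.29, -0.96]] 415.4689672253146
```

View pics/w0.png

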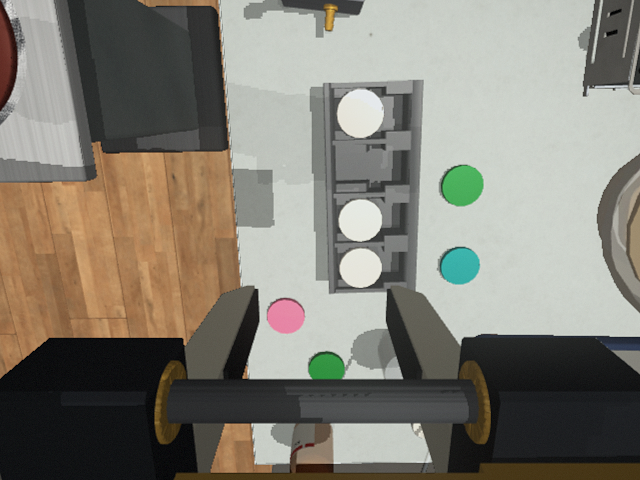

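The wrist view shows the tray upright in frame: discs at (360,113), (360,220) and (360,267), with the empty well at (362,165) and the pits on the right (+x). Lookalikes lie off the tray.

>>> jog_arm:
  rows:
    - {"claw":0.4,"dp":[40,10,0],"angular":[0,0,-0.9]}
    - {"claw":0.4,"dp":[80,20,0],"angular":[0,0,-0.9]}
    - {"claw":0.4,"dp":[120,30,0],"angular":[0,0,-0.9]}
    - {"claw":0.4,"dp":[160,40,0],"angular":[0,0,-0.9]}
    - {"claw":0.4,"dp":[185,40,0],"angular":[0,0,-0.9]}
    - {"claw":0.4,"dp":[185,40,0],"angular":[0,0,-0.9]}
    - {"claw":0.4,"dp":[185,40,0],"angular":[0,0,-0.9]}
    - {"claw":0.4,"dp":[185,40,0],"angular":[0,0,-0.9]}
    - {"claw":0.4,"dp":[185,40,0],"angular":[0,0,-0.9]}
    - {"claw":0.4,"dp":[185,40,0],"angular":[0,0,-0.9]}

```text
clock: 2.65
position: [481.1, 19.3, 349.5]
tool_rot: [-180.0, 0.0, 90.0]
force: [-0.5, 0.3, -0.6]
gripper_width: 0.6
grasp_force: 0.0
```

```bash
cat >> h.py <<'E'
def whites(c,amin=400,vmin=185):
    hsv=cv2.cvtColor(c['img'],cv2.COLOR_RGB2HSV)
    m=((hsv[...,2]>vmin)&(hsv[...,1]<30)).astype(np.uint8)
    k,l,st,ce=cv2.connectedComponentsWithStats(m)
    return m,[(ce[i].round(1),st[i]) for i in range(1,k) if st[i,4]>amin]
E
python3 - <<'E'
from h import *
import pickle
a=pickle.load(open('w0.pkl','rb'));b=cap('wrist','w1');pickle.dump(b,open('w1.pkl','wb'))
print(manip.get_state()['position'])
for c in (a,b):
    print(c['img'][[113,165,113],[360,250,260]])
    for v in (205,220,235): print(v,[(x[0].tolist(),x[1][2:].tolist()) for x in whites(c,800,v)[1] if x[1][4]<6000])
E
```

```text
[481.06569651  19.66168571 349.56548593]
[[230 230 223]
 [203 208 200]
 [188 194 187]]
205 [([360.1, 113.0], [46, 49, 1728]), ([360.1, 220.0], [43, 41, 1391]), ([360.3, 267.6], [42, 39, 1256])]
220 [([360.0, 112.9], [45, 47, 1688]), ([359.9, 219.9], [42, 41, 1353]), ([360.2, 267.5], [41, 38, 1218])]
235 []
[[190 195 187]
 [151 153 157]
 [149 154 148]]
205 [([320.5, 275.8], [41, 39, 1217]), ([265.8, 359.6], [41, 51, 918]), ([321.6, 361.6], [38, 34, 997])]
220 [([320.4, 275.8], [40, 38, 1178]), ([321.5, 361.5], [38, 32, 962])]
235 []
```

View pics/w1.png

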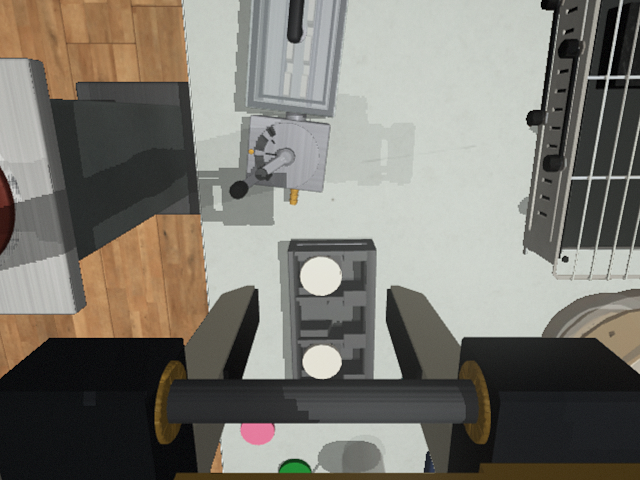

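View: chamber at top with the box edge, valve block and knob at (239,189), lever axis at (285,156); discs at (320,276) and (321,361).

>>> jog_arm:
  rows:
    - {"claw":0.4,"dp":[40,0,0],"angular":[0,0,0]}
    - {"claw":0.4,"dp":[80,0,0],"angular":[0,0,0]}
    - {"claw":0.4,"dp":[120,0,0],"angular":[0,0,0]}
    - {"claw":0.4,"dp":[155,0,0],"angular":[0,0,0]}
    - {"claw":0.4,"dp":[155,0,0],"angular":[0,0,0]}
    - {"claw":0.4,"dp":[155,0,0],"angular":[0,0,0]}
    - {"claw":0.4,"dp":[155,0,0],"angular":[0,0,0]}
    - {"claw":0.4,"dp":[155,0,0],"angular":[0,0,0]}
    - {"claw":0.4,"dp":[155,0,0],"angular":[0,0,0]}
    - {"claw":0.4,"dp":[155,0,0],"angular":[0,0,0]}

```text
clock: 3.53
position: [480.8, 174.9, 349.7]
tool_rot: [180.0, 0.0, 90.1]
force: [-0.2, -0.2, -0.0]
gripper_width: 0.604
grasp_force: 0.0
```

Run:
```python
from h import *
import pickle
a=pickle.load(open('w0.pkl','rb'));b=pickle.load(open('w1.pkl','rb'))
print('tri d1',tri([a,b],[(360,112.9),(320.4,275.8)]).round(1),'d3',tri([a,b],[(360,220),(321.5,361.5)]).round(1))
print(plane(a,[(360,112.9),(360,219.9),(360.2,267.5)],46).round(1),plane(b,[(320.4,275.8),(321.5,361.5)],46).round(1))
c=cap('wrist','w2');pickle.dump(c,open('w2.pkl','wb'))
print(manip.get_state()['position'])
```

```text
tri d1 [478.7 -84.3  46.4] d3 [ 480.  -201.2   45.6]
[[ 478.7  -84.3   46. ]
 [ 480.  -201.    46. ]
 [ 480.9 -258.8   46. ]] [[ 478.6  -84.5   46. ]
 [ 479.9 -200.9   46. ]]
[480.74948893 175.20772995 349.73350206]
```

View pics/w2.png

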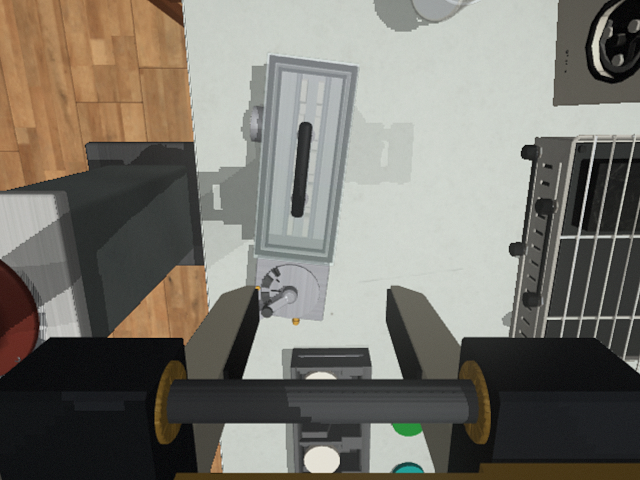

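Chamber with lid on: lid corners ≈(271,54), (357,66), (333,262), (255,253); handle bar from (305,124) to (297,214); lever axis (289,294), knob (267,311).

```bash
cat >> h.py <<'E'
def handle(c,box):
    x0,y0,x1,y1=box
    m=(c['img'][y0:y1,x0:x1].max(2)<60).astype(np.uint8)
    k,l,st,ce=cv2.connectedComponentsWithStats(m); i=1+st[1:,4].argmax()
    v,u=np.nonzero(l==i); p=np.c_[u+x0,v+y0].astype(np.float32)
    r=cv2.minAreaRect(p); q=cv2.boxPoints(r); o=np.argsort(q[:,1])
    return r[0],q[o[:2]].mean(0),q[o[2:]].mean(0),st[i,4]
E
python3 - <<'E'
from h import *
import pickle
c=pickle.load(open('w2.pkl','rb'))
h=handle(c,(275,100,330,235));print(h)
P=plane(c,np.array([h[0],h[1],h[2]]),112);print(P.round(1),np.degrees(np.arctan2(*(P[1]-P[2])[:2])))
print('lid corners',plane(c,[(271,54),(357,66),(333,262),(255,253)],82).round(1))
print('axis,knob',plane(c,[(289,294)],85).round(1),plane(c,[(267,311)],105).round(1))
E
```

```text
((300.9471740722656, 169.04348754882812), array([305.52533, 121.95387], dtype=float32), array([296.36902, 216.1331 ], dtype=float32), np.int32(1016))
[[460.5 205.4 112. ]
 [465.3 248.1 112. ]
 [455.4 159.8 112. ]] 6.341769657114282
lid corners [[432.3 309.   82. ]
 [513.4 298.6  82. ]
 [492.4 101.6  82. ]
 [408.4 111.8  82. ]]
axis,knob [[444.2  65.2  85. ]] [[422.1  54.6 105. ]]
```

>>> jog_arm:
  rows:
    - {"claw":0.4,"dp":[10,-7,30],"angular":[0,0,2]}
    - {"claw":0.4,"dp":[20,-14,60],"angular":[0,0,4]}
    - {"claw":0.4,"dp":[30,-20,90],"angular":[0,0,6.4]}
    - {"claw":0.4,"dp":[30,-20,120],"angular":[0,0,6.4]}
    - {"claw":0.4,"dp":[30,-20,130],"angular":[0,0,6.4]}
    - {"claw":0.4,"dp":[30,-20,130],"angular":[0,0,6.4]}
    - {"claw":0.4,"dp":[30,-20,130],"angular":[0,0,6.4]}
    - {"claw":0.4,"dp":[30,-20,130],"angular":[0,0,6.4]}
    - {"claw":0.4,"dp":[30,-20,130],"angular":[0,0,6.4]}
    - {"claw":0.4,"dp":[30,-20,130],"angular":[0,0,6.4]}

```text
clock: 4.42
position: [461.3, 206.6, 221.1]
tool_rot: [179.8, -0.1, 83.8]
force: [0.1, -0.6, 0.2]
gripper_width: 0.602
grasp_force: 0.0
```

Run:
```python
from h import *
import pickle
c=pickle.load(open('w2.pkl','rb'));d=cap('wrist','w3');pickle.dump(d,open('w3.pkl','wb'))
s=manip.get_state();print(s['position'],s['tool_rot'])
h=handle(c,(275,100,330,235));g=handle(d,(270,100,370,330));print(g)
print([tri([c,d],[h[i],g[i]]).round(1) for i in (0,1,2)])
P=plane(d,np.array(g[:3]),112);print(P.round(1),np.degrees(np.arctan2(*(P[1]-P[2])[:2])))
```

```text
[461.02954051 206.55657093 220.89264118] [ 1.79871057e+02 -6.78297047e-02  8.37972243e+01]
((321.5, 241.0), array([321.5, 177. ], dtype=float32), array([321.5, 305. ], dtype=float32), np.int32(2162))
[array([460.5, 205. , 109.2]), array([465.2, 248.1, 110.4]), array([455.6, 160.2, 113.7])]
[[460.6 205.9 112. ]
 [465.3 248.3 112. ]
 [455.6 159.4 112. ]] 6.226574731430755
```

View pics/w3.png

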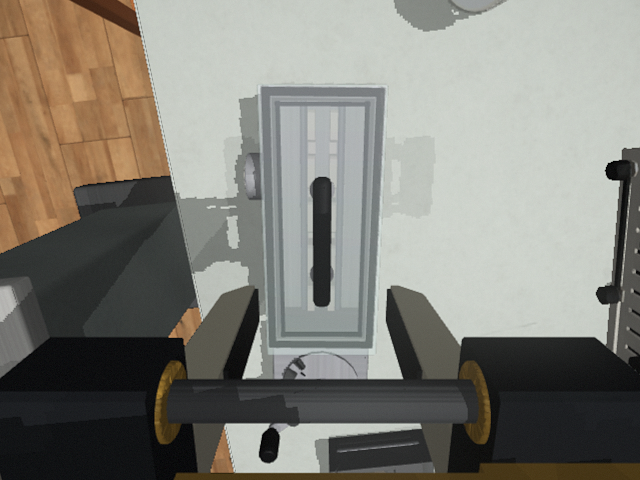

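>>> jog_arm:
  rows:
    - {"claw":0.4,"dp":[-1,-0.5,35],"angular":[0,0,0]}
    - {"claw":0.4,"dp":[-1,-0.5,70],"angular":[0,0,0]}
    - {"claw":0.4,"dp":[-1,-0.5,95],"angular":[0,0,0]}
    - {"claw":0.4,"dp":[-1,-0.5,110],"angular":[0,0,0]}
    - {"claw":0.4,"dp":[-1,-0.5,118],"angular":[0,0,0]}
    - {"claw":0.4,"dp":[-1,-0.5,118],"angular":[0,0,0]}
    - {"claw":1.0,"dp":[-1,-0.5,118],"angular":[0,0,0]}
    - {"claw":1.0,"dp":[-1,-0.5,118],"angular":[0,0,0]}
    - {"claw":1.0,"dp":[-1,-0.5,118],"angular":[0,0,0]}
    - {"claw":1.0,"dp":[-1,-0.5,118],"angular":[0,0,0]}
  grip_force: 35

```text
clock: 5.3
position: [460.4, 205.8, 102.8]
tool_rot: [179.9, -0.1, 83.8]
force: [-0.2, -0.0, -0.0]
gripper_width: 0.362
grasp_force: 0.0
```

>>> jog_arm:
  rows:
    - {"claw":1.0,"dp":[0,0,0],"angular":[0,0,0]}
    - {"claw":1.0,"dp":[0,0,0],"angular":[0,0,0]}
    - {"claw":1.0,"dp":[0,0,0],"angular":[0,0,0]}
    - {"claw":1.0,"dp":[0,0,-10],"angular":[0,0,0]}
    - {"claw":1.0,"dp":[0,0,-20],"angular":[0,0,0]}
    - {"claw":1.0,"dp":[0,0,-35],"angular":[0,0,0]}
    - {"claw":1.0,"dp":[0,0,-50],"angular":[0,0,0]}
    - {"claw":1.0,"dp":[0,0,-60],"angular":[0,0,0]}
    - {"claw":1.0,"dp":[0,0,-60],"angular":[0,0,0]}
    - {"claw":1.0,"dp":[0,0,-60],"angular":[0,0,0]}

```text
clock: 6.13
position: [459.8, 205.4, 162.3]
tool_rot: [179.9, -0.0, 83.8]
force: [-0.5, 0.4, -3.5]
gripper_width: 0.128
grasp_force: 35.0
```

Run:
```python
from h import *
print(go((655,130,165),(180,0,90)))
```

```text
([-54.0, 202.1, -2.6], [0.06, -0.02, -6.18])
```

>>> jog_arm:
  rows:
    - {"claw":1.0,"dp":[-8,30,0],"angular":[0,0,-1]}
    - {"claw":1.0,"dp":[-16,60,0],"angular":[0,0,-2]}
    - {"claw":1.0,"dp":[-24,90,0],"angular":[0,0,-3]}
    - {"claw":1.0,"dp":[-32,120,0],"angular":[0,0,-4]}
    - {"claw":1.0,"dp":[-40,150,0],"angular":[0,0,-5]}
    - {"claw":1.0,"dp":[-48,180,0],"angular":[0,0,-6.2]}
    - {"claw":1.0,"dp":[-54,202,10],"angular":[0,0,-6.2]}
    - {"claw":1.0,"dp":[-54,202,40],"angular":[0,0,-6.2]}
    - {"claw":1.0,"dp":[-54,202,70],"angular":[0,0,-6.2]}
    - {"claw":1.0,"dp":[-54,202,90],"angular":[0,0,-6.2]}

```text
clock: 6.97
position: [652.6, 128.5, 66.9]
tool_rot: [-179.6, 0.1, 90.0]
force: [-1.0, -0.9, -3.1]
gripper_width: 0.126
grasp_force: 35.0
```

>>> jog_arm:
  rows:
    - {"claw":1.0,"dp":[0,0,5],"angular":[0,0,0]}
    - {"claw":1.0,"dp":[0,0,15],"angular":[0,0,0]}
    - {"claw":1.0,"dp":[0,0,25],"angular":[0,0,0]}
    - {"claw":1.0,"dp":[0,0,30],"angular":[0,0,0]}
    - {"claw":1.0,"dp":[0,0,33],"angular":[0,0,0]}
    - {"claw":1.0,"dp":[0,0,35],"angular":[0,0,0]}
    - {"claw":1.0,"dp":[0,0,36],"angular":[0,0,0]}
    - {"claw":1.0,"dp":[0,0,36],"angular":[0,0,0]}
    - {"claw":1.0,"dp":[0,0,36],"angular":[0,0,0]}
    - {"claw":1.0,"dp":[0,0,36],"angular":[0,0,0]}

```text
clock: 7.8
position: [655.1, 130.2, 36.3]
tool_rot: [179.9, -0.0, 90.0]
force: [0.0, 0.0, -2.9]
gripper_width: 0.121
grasp_force: 35.0
```

>>> jog_arm:
  rows:
    - {"claw":1.0,"dp":[0,0,1],"angular":[0,0,0]}
    - {"claw":1.0,"dp":[0,0,2],"angular":[0,0,0]}
    - {"claw":1.0,"dp":[0,0,2.5],"angular":[0,0,0]}
    - {"claw":0.5,"dp":[0,0,2],"angular":[0,0,0]}
    - {"claw":0.5,"dp":[0,0,2],"angular":[0,0,0]}
    - {"claw":0.5,"dp":[0,0,2],"angular":[0,0,0]}
    - {"claw":0.5,"dp":[0,0,2],"angular":[0,0,0]}
    - {"claw":0.5,"dp":[0,0,-10],"angular":[0,0,0]}
    - {"claw":0.5,"dp":[0,0,-40],"angular":[0,0,0]}
    - {"claw":0.5,"dp":[0,0,-80],"angular":[0,0,0]}

```text
clock: 8.63
position: [652.5, 129.2, 113.8]
tool_rot: [-179.6, 0.1, 90.1]
force: [1.0, 0.0, 1.0]
gripper_width: 0.497
grasp_force: 0.0
```

Run:
```python
from h import *
print(go((461,206,221),(180,0,83.8)))
```

```text
([76.8, -192.2, -106.0], [-0.4, 0.12, 6.26])
```

>>> jog_arm:
  rows:
    - {"claw":0.5,"dp":[0,0,-35],"angular":[0,0,0]}
    - {"claw":0.5,"dp":[5,-20,-70],"angular":[0,0,1]}
    - {"claw":0.5,"dp":[20,-50,-100],"angular":[0,0,3]}
    - {"claw":0.5,"dp":[35,-85,-100],"angular":[0,0,5]}
    - {"claw":0.5,"dp":[50,-120,-105],"angular":[0,0,6.3]}
    - {"claw":0.5,"dp":[65,-155,-105],"angular":[0,0,6.3]}
    - {"claw":0.5,"dp":[76,-193,-105],"angular":[0,0,6.3]}
    - {"claw":0.5,"dp":[76,-193,-105],"angular":[0,0,6.3]}
    - {"claw":0.5,"dp":[76,-193,-105],"angular":[0,0,6.3]}
    - {"claw":0.5,"dp":[76,-193,-105],"angular":[0,0,6.3]}

```text
clock: 9.47
position: [462.7, 205.9, 221.6]
tool_rot: [179.9, -0.0, 83.7]
force: [1.0, -0.3, 0.5]
gripper_width: 0.498
grasp_force: 0.0
```

Run:
```python
from h import *
import pickle
d=cap('wrist','w4');pickle.dump(d,open('w4.pkl','wb'))
s=manip.get_state();print(s['position'],s['tool_rot'])
```

```text
[463.30835262 205.45996318 221.21795073] [ 1.79893651e+02 -3.06639941e-02  8.36184209e+01]
```

View pics/w4.png

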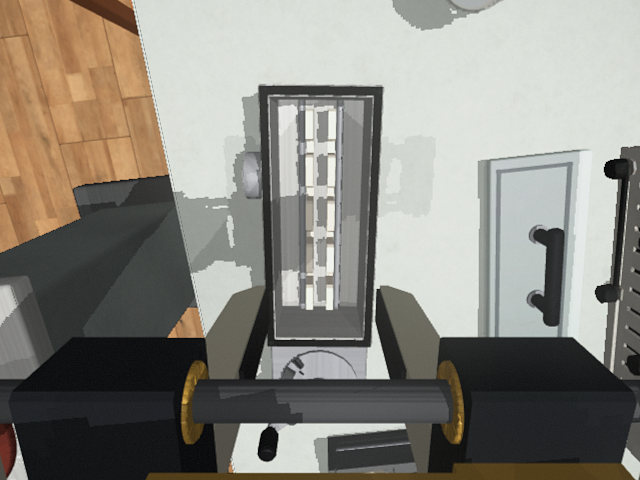

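Lid is off (lying at right, handle (553,278)); gasket frame spans (260,87)–(382,345); the white rails show gaps (slots) around rows 147, 188, 233, 278.

Run:
```python
from h import *
import pickle
c=pickle.load(open('w4.pkl','rb'));I=c['img']
m=(I.max(2)<55).astype(np.uint8); m[346:]=0;m[:80]=0;m[:,:250]=0;m[:,392:]=0
# drop fingers: use per-row/column gasket centre lines
top=[];bot=[]
for u in range(280,365,5):
    v=np.nonzero(m[80:110,u])[0]+80; top.append((u,v.mean(),len(v)))
    v=np.nonzero(m[325:346,u])[0]+325; bot.append((u,v.mean(),len(v)))
L=[];R=[]
for v in range(110,280,10):
    u=np.nonzero(m[v,250:285])[0]+250; L.append((u.mean(),v,len(u)))
    u=np.nonzero(m[v,355:392])[0]+355; R.append((u.mean(),v,len(u)))
W=[plane(c,np.array(q)[:,:2],72) for q in (top,bot,L,R)]
for w,q in zip(W,(top,bot,L,R)): print(w[0].round(1),w[len(w)//2].round(1),w[-1].round(1),[x[2] for x in q][:8])
from numpy import polyfit
def line(w,ax):  # x as function of y (ax=1) or y of x
    return polyfit(w[:,ax],w[:,1-ax],1)
t,b,l,r=line(W[0],0),line(W[1],0),line(W[2],1),line(W[3],1)
def inter(h,v): # y=h0x+h1 ; x=v0y+v1
    y=(h[0]*v[1]+h[1])/(1-h[0]*v[0]); return np.array([v[0]*y+v[1],y])
C=[inter(h,v) for h in (t,b) for v in (l,r)];C=np.array(C);print(C.round(1),'centre',C.mean(0).round(1))
print('yaw',np.degrees(np.arctan([l[0],r[0]])),'size',np.linalg.norm(C[0]-C[2]),np.linalg.norm(C[0]-C[1]))
g=I.min(2)
for u in (308,309,310,331,332): print(u,''.join('#' if x>175 else '.' for x in g[95:335,u]))
```

```text
[444.  304.4  72. ] [471.8 302.9  72. ] [499.4 300.6  72. ] [3, 4, 3, 2, 3, 2, 1, 2]
[416.8 109.1  72. ] [449.8 105.4  72. ] [482.7 101.2  72. ] [6, 6, 6, 6, 6, 6, 6, 6]
[430.4 292.8  72. ] [424.1 236.5  72. ] [416.3 173.7  72. ] [2, 3, 4, 5, 3, 7, 7, 6]
[512.1 283.8  72. ] [503.5 227.7  72. ] [495.5 164.9  72. ] [1, 0, 2, 2, 4, 6, 5, 4]
 ** On entry to DLASCL parameter number  4 had an illegal value
 ** On entry to DLASCL parameter number  4 had an illegal value
 ** On entry to DLASCL parameter number  4 had an illegal value
 ** On entry to DLASCL parameter number  4 had an illegal value
 ** On entry to DLASCL parameter number  5 had an illegal value
 ** On entry to DLASCL parameter number  4 had an illegal value<stdin>:8: RuntimeWarning: Mean of empty slice.
  ret = ret.dtype.type(ret / rcount)
<stdin>:13: RuntimeWarning: Mean of empty slice.
Traceback (most recent call last):
numpy.linalg.LinAlgError: SVD did not converge in Linear Least Squares
```

Run:
```python
from h import *
import pickle
c=pickle.load(open('w4.pkl','rb'));I=c['img'];g=I.max(2).astype(int)
def band(arr,o): # extent of dark run
    i=np.nonzero(arr<85)[0]; return (i[0]+i[-1])/2+o,i[-1]-i[0]+1
top=[(u,*band(g[78:100,u],78)) for u in range(285,360,5)]
bot=[(u,*band(g[332:350,u],332)) for u in range(285,360,5)]
L=[(*band(g[v,250:278],250),v) for v in range(110,280,10)]
R=[(*band(g[v,362:392],362),v) for v in range(110,280,10)]
print([x[2] for x in top],[x[2] for x in bot],[x[1] for x in L],[x[1] for x in R])
W=[plane(c,np.array(q),72) for q in ([x[:2] for x in top],[x[:2] for x in bot],[(x[0],x[2]) for x in L],[(x[0],x[2]) for x in R])]
t,b=[np.polyfit(w[:,0],w[:,1],1) for w in W[:2]];l,r=[np.polyfit(w[:,1],w[:,0],1) for w in W[2:]]
def inter(h,v):
    y=(h[0]*v[1]+h[1])/(1-h[0]*v[0]); return np.array([v[0]*y+v[1],y])
C=np.array([inter(h,v) for h in (t,b) for v in (l,r)]);print(C.round(1),'centre',C.mean(0).round(1))
print('yaw',np.degrees(np.arctan([l[0],r[0],-t[0],-b[0]])),'size',np.linalg.norm(C[0]-C[2]),np.linalg.norm(C[0]-C[1]))
h=I.min(2)
for u in (307,309,311,330,332,334): print(u,''.join('#' if x>185 else '.' for x in h[95:335,u]))
```

```text
[np.int64(13), np.int64(12), np.int64(12), np.int64(12), np.int64(12), np.int64(9), np.int64(13), np.int64(9), np.int64(13), np.int64(8), np.int64(12), np.int64(12), np.int64(12), np.int64(13), np.int64(8)] [np.int64(6), np.int64(6), np.int64(6), np.int64(6), np.int64(6), np.int64(6), np.int64(6), np.int64(7), np.int64(7), np.int64(7), np.int64(7), np.int64(7), np.int64(7), np.int64(7), np.int64(7)] [np.int64(8), np.int64(8), np.int64(8), np.int64(8), np.int64(8), np.int64(7), np.int64(7), np.int64(8), np.int64(7), np.int64(13), np.int64(15), np.int64(15), np.int64(14), np.int64(14), np.int64(14), np.int64(13), np.int64(13)] [np.int64(7), np.int64(8), np.int64(16), np.int64(8), np.int64(8), np.int64(7), np.int64(8), np.int64(7), np.int64(11), np.int64(7), np.int64(7), np.int64(7), np.int64(7), np.int64(7), np.int64(7), np.int64(10), np.int64(7)]
[[431.2 305.2]
 [510.9 296.2]
 [413.6 109.6]
 [488.3 100.4]] centre [461.  202.8]
yaw [5.13834368 6.58026348 6.4779321  7.00555423] size 196.4441850886364 80.18702336402593
307 ...........###.#############################..###########....####
[... 700 characters left out ...]
##############..############...##############################..########......#############################.#####........###############################.........#########################.........................
332 ...........###.#############################..############....#############################..########......#############################.#####........###############################............######################.........................
334 ..............##############################..############....#############################........##........#######........##..................................................................................................................
```

Run:
```python
from h import *
import pickle
c=pickle.load(open('w4.pkl','rb'));I=c['img'];g=I.max(2).astype(int)
f=lambda a,T=110:np.nonzero(a<T)[0]
top=[(u,78+f(g[78:100,u])[0]-.5) for u in range(285,360,5)]
bot=[(u,336+f(g[336:352,u],85)[-1]+.5) for u in range(285,360,5)]
L=[(255+f(g[v,255:278],85)[0]-.5,v) for v in list(range(110,140,5))+list(range(200,280,10))]
R=[(362+f(g[v,362:392],85)[-1]+.5,v) for v in range(110,280,10)]
W=[plane(c,np.array(q),72) for q in (top,bot,L,R)]
t,b=[np.polyfit(w[:,0],w[:,1],1) for w in W[:2]];l,r=[np.polyfit(w[:,1],w[:,0],1) for w in W[2:]]
def inter(h,v):
    y=(h[0]*v[1]+h[1])/(1-h[0]*v[0]); return np.array([v[0]*y+v[1],y])
C=np.array([inter(h,v) for h in (t,b) for v in (l,r)]);print(C.round(1),'centre',C.mean(0).round(1))
print('yaw',np.degrees(np.arctan([l[0],r[0],-t[0],-b[0]])),'size',np.linalg.norm(C[0]-C[2]),np.linalg.norm(C[0]-C[1]))
# rail gaps: project predicted slot centres (rail top z ~44) for centre guess
M=np.array([460.8,204.5]);a=np.radians(-6.3);yv=np.array([-np.sin(a),np.cos(a)])
for k in (57,19,-19,-57):
  for z in (10,44): print(k,z,proj(c,[*(M+k*yv),z]).round(1))
crop=cv2.resize(I[90:340,262:380],None,fx=3,fy=3,interpolation=cv2.INTER_CUBIC)
cv2.imwrite('pics/rack.png',np.rot90(crop)[:,:,::-1])
```

```text
[[429.7 309.2]
 [514.6 299.9]
 [405.6 106.9]
 [490.5  96.4]] centre [460.1 203.1]
yaw [6.78269343 6.76894615 6.27128431 7.04273267] size 203.75052960619055 85.44728532405165
57 10 [[320.1 144. ]]
57 44 [[320. 147.]]
19 10 [[320.1 187.7]]
19 44 [[320.  194.7]]
-19 10 [[320.2 228.8]]
-19 44 [[320.1 239.5]]
-57 10 [[320.2 267.7]]
-57 44 [[320.1 281.6]]
```

View pics/rack.png

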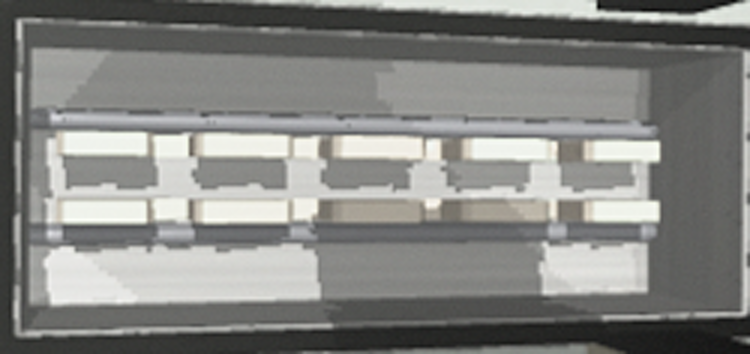

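Rack: slot gaps centred at image rows 148.7, 194.2, 237.8 and 280 on column ~320, matching the mouth centre (460.4,203.3) with yaw −6.5°. Next I tip the disc in well 1.

Run:
```python
from h import *
print(go((450.2,-84.4,120),(180,0,90.7)))
```

```text
([-289.6, 19.0, 101.1], [0.11, -0.02, -7.08])
```

>>> jog_arm:
  rows:
    - {"claw":0,"dp":[-40,3,0],"angular":[0,0,-1]}
    - {"claw":0,"dp":[-80,6,0],"angular":[0,0,-2]}
    - {"claw":0,"dp":[-120,9,0],"angular":[0,0,-4]}
    - {"claw":0,"dp":[-160,12,0],"angular":[0,0,-6]}
    - {"claw":0,"dp":[-200,15,0],"angular":[0,0,-7.1]}
    - {"claw":0,"dp":[-240,17,30],"angular":[0,0,-7.1]}
    - {"claw":0,"dp":[-275,19,60],"angular":[0,0,-7.1]}
    - {"claw":0,"dp":[-289.6,19,100],"angular":[0,0,-7.1]}
    - {"claw":0,"dp":[-289.6,19,100],"angular":[0,0,-7.1]}
    - {"claw":0,"dp":[-289.6,19,100],"angular":[0,0,-7.1]}

```text
clock: 10.35
position: [447.4, -87.8, 117.5]
tool_rot: [-179.6, -0.0, 90.4]
force: [-0.0, -1.0, 0.2]
gripper_width: 0.997
grasp_force: 0.0
```

Run:
```python
from h import *
s=manip.get_state();print(s['position'],s['tool_rot'],s['gripper_width'])
print(go((450.2,-84.4,60),(180,0,90.7)))
```

```text
[447.44544146 -87.81821128 117.54452587] [-1.79619791e+02 -6.29595186e-03  9.04026817e+01] 0.9971114196299354
([3.4, 3.2, 57.5], [-0.38, -0.01, -0.3])
```

>>> jog_arm:
  rows:
    - {"claw":0,"dp":[0,0,20],"angular":[0,0,0]}
    - {"claw":0,"dp":[0,0,40],"angular":[0,0,0]}
    - {"claw":0,"dp":[0,0,50],"angular":[0,0,0]}
    - {"claw":0,"dp":[0,0,50],"angular":[0,0,0]}
    - {"claw":0,"dp":[0,0,50],"angular":[0,0,0]}
    - {"claw":0,"dp":[0,0,50],"angular":[0,0,0]}
    - {"claw":0,"dp":[0,0,50],"angular":[0,0,0]}
    - {"claw":0,"dp":[0,0,50],"angular":[0,0,0]}
    - {"claw":0,"dp":[0,0,50],"angular":[0,0,0]}
    - {"claw":0,"dp":[0,0,50],"angular":[0,0,0]}

```text
clock: 11.18
position: [449.2, -84.0, 71.1]
tool_rot: [180.0, 0.0, 90.8]
force: [-1.0, 0.7, -0.0]
gripper_width: 1.001
grasp_force: 0.0
```

Run:
```python
from h import *
s=manip.get_state();print(s['position'],s['tool_rot'],s['gripper_width'])
print(go((450.2,-84.4,42),(180,0,90.7)))
```

```text
[449.19446156 -84.04284322  71.10460972] [1.79951025e+02 9.51644399e-03 9.08244784e+01] 1.0014567306749882
([-0.4, 1.0, 29.1], [0.05, 0.01, 0.12])
```

>>> jog_arm:
  rows:
    - {"claw":0,"dp":[0,1,8],"angular":[0,0,0]}
    - {"claw":0,"dp":[0,1,14],"angular":[0,0,0]}
    - {"claw":0,"dp":[0,1,18],"angular":[0,0,0]}
    - {"claw":0,"dp":[0,1,22],"angular":[0,0,0]}
    - {"claw":0,"dp":[0,1,26],"angular":[0,0,0]}
    - {"claw":0,"dp":[0,1,29],"angular":[0,0,0]}
    - {"claw":0,"dp":[0,1,29.5],"angular":[0,0,0]}
    - {"claw":0,"dp":[0,1,29.5],"angular":[0,0,0]}
    - {"claw":0,"dp":[0,1,29.5],"angular":[0,0,0]}
    - {"claw":0,"dp":[0,1,29.5],"angular":[0,0,0]}

```text
clock: 12.02
position: [450.0, -83.9, 41.3]
tool_rot: [180.0, -0.0, 90.8]
force: [0.9, -0.2, 0.1]
gripper_width: 0.998
grasp_force: 0.3
```

>>> jog_arm:
  rows:
    - {"claw":0,"dp":[0,2,0],"angular":[0,0,0]}
    - {"claw":0,"dp":[0,4,0],"angular":[0,0,0]}
    - {"claw":0,"dp":[0,6,0],"angular":[0,0,0]}
    - {"claw":0,"dp":[0,8,0],"angular":[0,0,0]}
    - {"claw":0,"dp":[0,8,0],"angular":[0,0,0]}
    - {"claw":0,"dp":[0,8,0],"angular":[0,0,0]}
    - {"claw":0,"dp":[0,8,0],"angular":[0,0,0]}
    - {"claw":0,"dp":[0,8,0],"angular":[0,0,0]}
    - {"claw":0,"dp":[0,8,-15],"angular":[0,0,0]}
    - {"claw":0,"dp":[0,8,-30],"angular":[0,0,0]}

```text
clock: 12.85
position: [457.1, -83.7, 70.9]
tool_rot: [-179.9, -0.0, 90.9]
force: [-0.6, 0.9, -0.5]
gripper_width: 0.998
grasp_force: 0.0
```

>>> jog_arm:
  rows:
    - {"claw":0,"dp":[-5,10,-35],"angular":[0,0,0]}
    - {"claw":0,"dp":[-10,20,-70],"angular":[0,0,0]}
    - {"claw":0,"dp":[-15,30,-110],"angular":[0,0,0]}
    - {"claw":0,"dp":[-20,30,-140],"angular":[0,0,0]}
    - {"claw":0,"dp":[-20,30,-140],"angular":[0,0,0]}
    - {"claw":0,"dp":[-20,30,-140],"angular":[0,0,0]}
    - {"claw":0,"dp":[-20,30,-140],"angular":[0,0,0]}
    - {"claw":0,"dp":[-20,30,-140],"angular":[0,0,0]}
    - {"claw":0,"dp":[-20,30,-140],"angular":[0,0,0]}
    - {"claw":0,"dp":[-20,30,-140],"angular":[0,0,0]}

```text
clock: 13.68
position: [487.4, -103.1, 210.0]
tool_rot: [-179.8, -0.0, 90.9]
force: [0.3, 0.7, 0.1]
gripper_width: 1.0
grasp_force: 0.0
```

Run:
```python
from h import *
import pickle
d=cap('wrist','w5');pickle.dump(d,open('w5.pkl','wb'))
s=manip.get_state();print(s['position'],s['tool_rot'])
u,v=proj(d,[490,-85,46])[0].astype(int);print(u,v)
crop=cv2.resize(d['img'][max(0,v-90):v+90,u-90:u+90],None,fx=3,fy=3,interpolation=cv2.INTER_CUBIC);cv2.imwrite('pics/w5c.png',crop[:,:,::-1])
```

```text
[ 487.6291059  -103.13136649  210.17435439] [-1.79875393e+02 -3.93223117e-02  9.08676861e+01]
326 197
```

View pics/w5c.png

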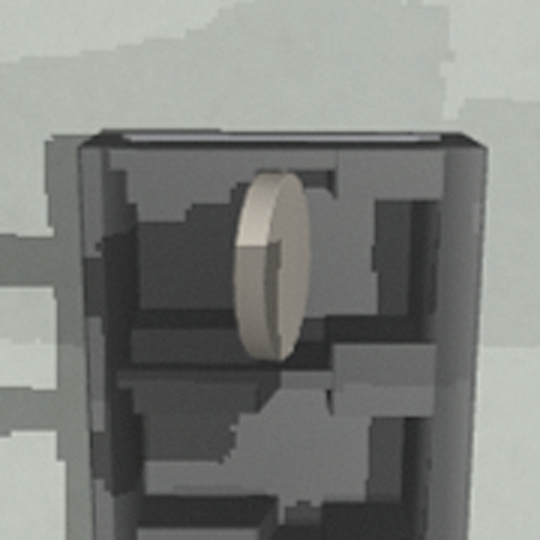

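The disc in well 1 stands tipped in the pit: its rim (upper edge) spans u≈314.5–325.5 at v≈195, and its face reaches u≈339, so it leans about 76°.

Run:
```python
from h import *
import pickle
d=pickle.load(open('w5.pkl','rb'))
print(plane(d,[(314.5,195),(325.5,195)],61).round(1),plane(d,(339.3,195),14).round(1))
print(go((476.4,-84.4,112),(166,0,90.7)))
```

```text
[[480.6 -80.5  61. ]
 [488.8 -80.3  61. ]] [[501. -89.  14.]]
([18.8, -10.7, 98.2], [-14.12, -0.06, 0.16])
```

>>> jog_arm:
  rows:
    - {"claw":0.72,"dp":[5,-4,25],"angular":[-4,0,0]}
    - {"claw":0.72,"dp":[10,-8,50],"angular":[-8,0,0]}
    - {"claw":0.72,"dp":[15,-12,75],"angular":[-12,0,0]}
    - {"claw":0.72,"dp":[19,-15,98],"angular":[-14,0,0]}
    - {"claw":0.72,"dp":[19,-15,98],"angular":[-14,0,0]}
    - {"claw":0.72,"dp":[19,-15,98],"angular":[-14,0,0]}
    - {"claw":0.72,"dp":[19,-15,98],"angular":[-14,0,0]}
    - {"claw":0.72,"dp":[19,-15,98],"angular":[-14,0,0]}
    - {"claw":0.72,"dp":[19,-15,98],"angular":[-14,0,0]}
    - {"claw":0.72,"dp":[19,-15,98],"angular":[-14,0,0]}
  grip_force: 15

```text
clock: 14.57
position: [474.3, -85.0, 114.2]
tool_rot: [165.9, 0.0, 90.8]
force: [-0.9, -0.1, 0.3]
gripper_width: 0.335
grasp_force: 0.0
```

Run:
```python
from h import *
s=manip.get_state();print(s['position'],s['tool_rot'],s['gripper_width'])
print(go((486.6,-84.4,53.5),(166,0,90.7)))
```

```text
[474.2865936  -85.04622686 114.177438  ] [1.65855845e+02 5.72495821e-03 9.07835482e+01] 0.335123839131064
([0.5, -2.9, 61.8], [0.14, -0.01, 0.08])
```

>>> jog_arm:
  rows:
    - {"claw":0.72,"dp":[0.5,-2.5,10],"angular":[0,0,0]}
    - {"claw":0.72,"dp":[0.5,-2.5,25],"angular":[0,0,0]}
    - {"claw":0.72,"dp":[0.5,-2.5,40],"angular":[0,0,0]}
    - {"claw":0.72,"dp":[0.5,-2.5,50],"angular":[0,0,0]}
    - {"claw":0.72,"dp":[0.5,-2.5,57],"angular":[0,0,0]}
    - {"claw":0.72,"dp":[0.5,-2.5,61.5],"angular":[0,0,0]}
    - {"claw":0.72,"dp":[0.5,-2.5,61.5],"angular":[0,0,0]}
    - {"claw":0.72,"dp":[0.5,-2.5,61.5],"angular":[0,0,0]}
    - {"claw":0.72,"dp":[0.5,-2.5,61.5],"angular":[0,0,0]}
    - {"claw":0.72,"dp":[0.5,-2.5,61.5],"angular":[0,0,0]}

```text
clock: 15.4
position: [485.6, -84.1, 53.5]
tool_rot: [165.9, -0.0, 90.8]
force: [0.5, 0.7, -0.3]
gripper_width: 0.279
grasp_force: 0.0
```

>>> jog_arm:
  rows:
    - {"claw":1,"dp":[0,0,0],"angular":[0,0,0]}
    - {"claw":1,"dp":[0,0,0],"angular":[0,0,0]}
    - {"claw":1,"dp":[0,0,0],"angular":[0,0,0]}
    - {"claw":1,"dp":[0,0,0],"angular":[0,0,0]}
    - {"claw":1,"dp":[0,0,0],"angular":[0,0,0]}
    - {"claw":1,"dp":[0,0,0],"angular":[0,0,0]}
    - {"claw":1,"dp":[0,0,-10],"angular":[0,0,0]}
    - {"claw":1,"dp":[0,0,-25],"angular":[0,0,0]}
    - {"claw":1,"dp":[0,0,-45],"angular":[0,0,0]}
    - {"claw":1,"dp":[0,0,-60],"angular":[0,0,0]}

```text
clock: 16.23
position: [469.7, -84.2, 111.6]
tool_rot: [166.1, 0.0, 90.8]
force: [-0.2, 0.4, -0.4]
gripper_width: 0.083
grasp_force: 15.0
```

>>> jog_arm:
  rows:
    - {"claw":1,"dp":[0,0,-30],"angular":[4,0,0]}
    - {"claw":1,"dp":[0,0,-60],"angular":[8,0,0]}
    - {"claw":1,"dp":[0,0,-90],"angular":[12,0,0]}
    - {"claw":1,"dp":[0,0,-95],"angular":[14,0,0]}
    - {"claw":1,"dp":[0,0,-95],"angular":[14,0,0]}
    - {"claw":1,"dp":[0,0,-95],"angular":[14,0,0]}
    - {"claw":1,"dp":[0,0,-95],"angular":[14,0,0]}
    - {"claw":1,"dp":[0,0,-95],"angular":[14,0,0]}
    - {"claw":1,"dp":[0,0,-95],"angular":[14,0,0]}
    - {"claw":1,"dp":[0,0,-95],"angular":[14,0,0]}

```text
clock: 17.07
position: [447.2, -84.4, 202.6]
tool_rot: [-179.9, -0.0, 90.9]
force: [0.7, -0.2, -0.3]
gripper_width: 0.082
grasp_force: 15.0
```

Run:
```python
from h import *
import pickle
d=cap('wrist','w6');pickle.dump(d,open('w6.pkl','wb'))
s=manip.get_state();print(s['position'],s['tool_rot'],s['gripper_width'],s['grasp_force'])
crop=cv2.resize(d['img'][190:440,190:450],None,fx=2.3,fy=2.3,interpolation=cv2.INTER_CUBIC);cv2.imwrite('pics/w6c.png',crop[:,:,::-1])
print(go((458.3,184.4,210),(180,0,-6.5)))
```

```text
[447.39747496 -84.3381674  202.76000492] [-1.79932135e+02 -1.31209547e-02  9.08590529e+01] 0.08530945442182214 14.978418499231339
([268.5, 14.9, -7.2], [-0.06, 0.05, 97.36])
```

View pics/w6c.png

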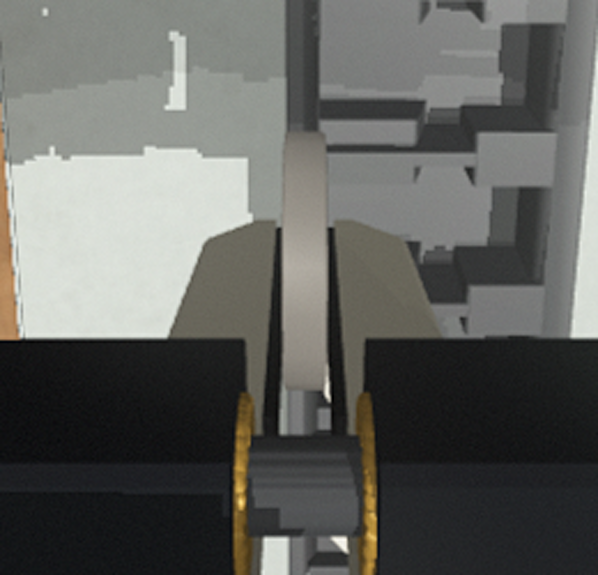

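The disc is held centrally between the pads, edge-on (crop columns 285–328). I carry it over slot 3 next.

>>> jog_arm:
  rows:
    - {"claw":1,"dp":[27,2,-1],"angular":[0,0,7]}
    - {"claw":1,"dp":[54,4,-2],"angular":[0,0,14]}
    - {"claw":1,"dp":[81,6,-4],"angular":[0,0,21]}
    - {"claw":1,"dp":[108,8,-6],"angular":[0,0,28]}
    - {"claw":1,"dp":[135,10,-7],"angular":[0,0,35]}
    - {"claw":1,"dp":[162,11,-7],"angular":[0,0,42]}
    - {"claw":1,"dp":[189,12,-7],"angular":[0,0,49]}
    - {"claw":1,"dp":[216,13,-7],"angular":[0,0,56]}
    - {"claw":1,"dp":[243,14,-7],"angular":[0,0,63]}
    - {"claw":1,"dp":[268.5,15,-7],"angular":[0,0,70]}

```text
clock: 17.95
position: [458.6, 185.9, 210.1]
tool_rot: [-180.0, 0.0, 20.5]
force: [-0.3, 0.8, 0.1]
gripper_width: 0.09
grasp_force: 15.0
```

>>> jog_arm:
  rows:
    - {"claw":1,"dp":[0,0,0],"angular":[0,0,7]}
    - {"claw":1,"dp":[0,0,0],"angular":[0,0,14]}
    - {"claw":1,"dp":[0,0,0],"angular":[0,0,21]}
    - {"claw":1,"dp":[0,0,10],"angular":[0,0,27.4]}
    - {"claw":1,"dp":[0,0,30],"angular":[0,0,27.4]}
    - {"claw":1,"dp":[0,0,50],"angular":[0,0,27.4]}
    - {"claw":1,"dp":[0,0,60],"angular":[0,0,27.4]}
    - {"claw":1,"dp":[0,0,60],"angular":[0,0,27.4]}
    - {"claw":1,"dp":[0,0,60],"angular":[0,0,27.4]}
    - {"claw":1,"dp":[0,0,60],"angular":[0,0,27.4]}

```text
clock: 18.78
position: [459.5, 184.6, 150.9]
tool_rot: [-180.0, -0.1, -6.6]
force: [-0.1, 0.6, -1.2]
gripper_width: 0.087
grasp_force: 15.0
```

Run:
```python
from h import *
import pickle
d=pickle.load(open('w6.pkl','rb'))
R=rot((-179.93,-.01,90.86)).as_matrix();p=np.array([447.4,-84.34,202.76])
th=np.radians(np.arange(0,360,2))
for e,f in ((0,16),(2,16),(0,13),(0,19)):
    P=np.c_[e+25*np.cos(th),0*th,f+25*np.sin(th)]@R.T+p
    q=proj(d,P);print(e,f,q[:,1].min().round(1),q[:,1].max().round(1))
s=manip.get_state();print(s['position'],s['tool_rot'],s['gripper_width'],s['grasp_force'])
print(go((458.3,184.4,90),(180,0,-6.5)))
d=cap('wrist','w7');pickle.dump(d,open('w7.pkl','wb'))
```

```text
0 16 244.0 357.1
2 16 239.7 353.0
0 13 246.0 361.0
0 19 242.0 353.3
[459.50064002 184.56655464 150.90892335] [-1.79952491e+02 -6.31369292e-02 -6.55872989e+00] 0.0868343399548863 14.978453814983368
([-1.2, 0.4, 60.9], [-0.05, -0.06, -0.06])
```

Run:
```python
from h import *
import pickle
d=pickle.load(open('w7.pkl','rb'))
M=np.array([460.4,203.3]);a=np.radians(-6.5);yv=np.array([-np.sin(a),np.cos(a)]);xv=np.array([np.cos(a),np.sin(a)])
for k in (57,19,-19,-57):
  print(k,[proj(d,[*(M+k*yv+x*xv),36]).round(0).astype(int).tolist() for x in (-15,15,30)])
I=d['img'].copy()
crop=cv2.resize(I[60:330,120:520],None,fx=1.9,fy=1.9,interpolation=cv2.INTER_CUBIC);cv2.imwrite('pics/w7c.png',crop[:,:,::-1])
```

```text
57 [[[213, 259]], [[210, 216]], [[208, 194]]]
19 [[[268, 259]], [[266, 216]], [[265, 194]]]
-19 [[[323, 259]], [[323, 216]], [[323, 194]]]
-57 [[[378, 259]], [[380, 216]], [[381, 194]]]
```

View pics/w7c.png

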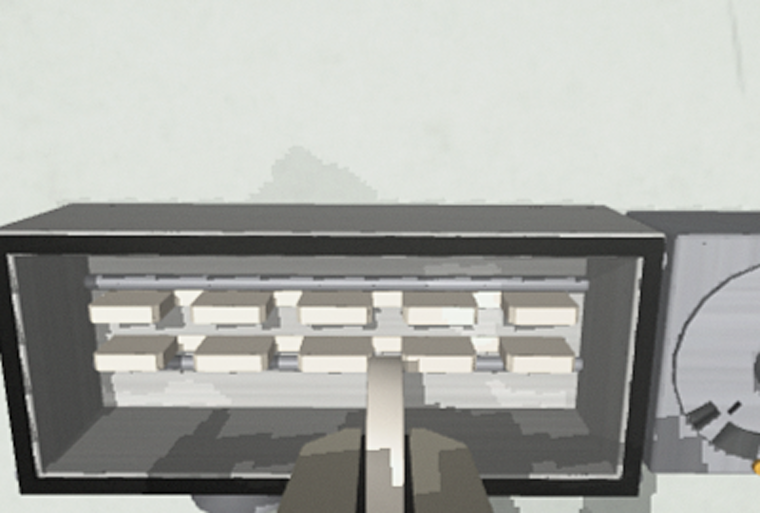

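Slot 3's gap is at u≈323 and the disc edge at u≈322.6, so they are aligned. Now lowering.

>>> jog_arm:
  rows:
    - {"claw":1,"dp":[-0.5,0.2,25],"angular":[0,0,0]}
    - {"claw":1,"dp":[-0.5,0.2,50],"angular":[0,0,0]}
    - {"claw":1,"dp":[-0.5,0.2,65],"angular":[0,0,0]}
    - {"claw":1,"dp":[-0.5,0.2,75],"angular":[0,0,0]}
    - {"claw":1,"dp":[-0.5,0.2,82],"angular":[0,0,0]}
    - {"claw":1,"dp":[-0.5,0.2,87],"angular":[0,0,0]}
    - {"claw":1,"dp":[-0.5,0.2,92],"angular":[0,0,0]}
    - {"claw":1,"dp":[-0.5,0.2,95],"angular":[0,0,0]}
    - {"claw":1,"dp":[-0.5,0.2,98],"angular":[0,0,0]}
    - {"claw":1,"dp":[-0.5,0.2,98],"angular":[0,0,0]}

```text
clock: 19.67
position: [460.1, 184.2, 53.3]
tool_rot: [-179.9, -0.2, -6.6]
force: [1.7, -1.1, 3.3]
gripper_width: 0.089
grasp_force: 15.0
```

>>> jog_arm:
  rows:
    - {"claw":1,"dp":[0,0,0.5],"angular":[0,0,0]}
    - {"claw":1,"dp":[0,0,1],"angular":[0,0,0]}
    - {"claw":1,"dp":[0,0,1.5],"angular":[0,0,0]}
    - {"claw":1,"dp":[0,0,2],"angular":[0,0,0]}
    - {"claw":1,"dp":[0,0,2],"angular":[0,0,0]}
    - {"claw":1,"dp":[0,0,2],"angular":[0,0,0]}
    - {"claw":1,"dp":[0,0,2],"angular":[0,0,0]}
    - {"claw":1,"dp":[0,0,2],"angular":[0,0,0]}
    - {"claw":1,"dp":[0,0,2],"angular":[0,0,0]}
    - {"claw":1,"dp":[0,0,2],"angular":[0,0,0]}

```text
clock: 20.5
position: [460.3, 184.2, 52.9]
tool_rot: [-179.9, -0.3, -6.6]
force: [-1.0, -2.0, 16.4]
gripper_width: 0.082
grasp_force: 15.0
```

>>> jog_arm:
  rows:
    - {"claw":1,"dp":[0,0,-2],"angular":[0,0,0]}
    - {"claw":0.8,"dp":[0,0,-2],"angular":[0,0,0]}
    - {"claw":0.8,"dp":[0,0,-2],"angular":[0,0,0]}
    - {"claw":0.8,"dp":[0,0,-2],"angular":[0,0,0]}
    - {"claw":0.8,"dp":[0,0,-2],"angular":[0,0,0]}
    - {"claw":0.8,"dp":[0,0,-2],"angular":[0,0,0]}
    - {"claw":0.8,"dp":[0,0,-12],"angular":[0,0,0]}
    - {"claw":0.8,"dp":[0,0,-30],"angular":[0,0,0]}
    - {"claw":0.8,"dp":[0,0,-60],"angular":[0,0,0]}
    - {"claw":0.8,"dp":[0,0,-95],"angular":[0,0,0]}

```text
clock: 21.33
position: [457.1, 183.5, 145.6]
tool_rot: [179.9, 0.2, -6.6]
force: [0.6, 0.5, 0.4]
gripper_width: 0.202
grasp_force: 0.0
```

Run:
```python
from h import *
import pickle
d=cap('wrist','w8');pickle.dump(d,open('w8.pkl','wb'))
s=manip.get_state();print(s['position'],s['tool_rot'],s['gripper_width'],s['grasp_force'])
crop=cv2.resize(d['img'][90:410,120:520],None,fx=1.8,fy=1.8,interpolation=cv2.INTER_CUBIC);cv2.imwrite('pics/w8c.png',crop[:,:,::-1])
t=np.array([480-28.5,-200.7,120]);print(go(t,(180,0,90.7)))
```

```text
[461.60414466 185.74471873 152.61686933] [-179.68684927   -0.5352851    -6.56514821] 0.1969829654315871 0.0
([33.8, 385.2, 30.8], [0.22, -0.67, -97.26])
```

View pics/w8c.png

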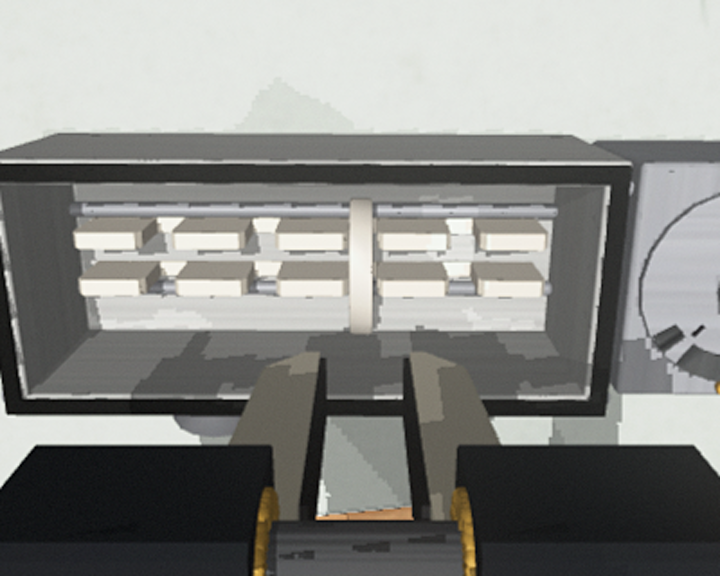

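Disc 1 stands upright in slot 3 (crop (361,265)), the rest of the rack is clear. Going on to well 3.

>>> jog_arm:
  rows:
    - {"claw":0.4,"dp":[0,20,-30],"angular":[0,0,-7]}
    - {"claw":0.2,"dp":[4,55,-50],"angular":[0,0,-14]}
    - {"claw":0,"dp":[8,90,-50],"angular":[0,0,-21]}
    - {"claw":0,"dp":[12,130,-50],"angular":[0,0,-28]}
    - {"claw":0,"dp":[16,170,-50],"angular":[0,0,-35]}
    - {"claw":0,"dp":[20,210,-50],"angular":[0,0,-42]}
    - {"claw":0,"dp":[24,250,-50],"angular":[0,0,-49]}
    - {"claw":0,"dp":[28,290,-50],"angular":[0,0,-56]}
    - {"claw":0,"dp":[32,330,-50],"angular":[0,0,-63]}
    - {"claw":0,"dp":[34,370,-50],"angular":[0,0,-70]}

```text
clock: 22.22
position: [450.4, -179.7, 196.0]
tool_rot: [179.9, -0.0, 61.6]
force: [1.7, -0.3, -0.9]
gripper_width: 0.866
grasp_force: 0.0
```

Run:
```python
from h import *
print(go((451.5,-200.7,71),(180,0,90.7)))
```

```text
([-17.9, 10.8, 125.0], [0.07, 0.01, -29.11])
```

>>> jog_arm:
  rows:
    - {"claw":0,"dp":[-5,3,10],"angular":[0,0,-7]}
    - {"claw":0,"dp":[-10,6,20],"angular":[0,0,-14]}
    - {"claw":0,"dp":[-15,9,40],"angular":[0,0,-21]}
    - {"claw":0,"dp":[-16.5,10.5,60],"angular":[0,0,-27.5]}
    - {"claw":0,"dp":[-16.5,10.5,80],"angular":[0,0,-28]}
    - {"claw":0,"dp":[-16.5,10.5,100],"angular":[0,0,-28]}
    - {"claw":0,"dp":[-16.5,10.5,115],"angular":[0,0,-28]}
    - {"claw":0,"dp":[-16.5,10.5,125],"angular":[0,0,-28]}
    - {"claw":0,"dp":[-16.5,10.5,125],"angular":[0,0,-28]}
    - {"claw":0,"dp":[-16.5,10.5,125],"angular":[0,0,-28]}

```text
clock: 23.05
position: [452.0, -197.4, 70.5]
tool_rot: [-180.0, 0.0, 89.2]
force: [-0.6, -0.4, 0.3]
gripper_width: 0.997
grasp_force: 0.0
```

Run:
```python
from h import *
s=manip.get_state();print(s['position'],s['tool_rot'],s['gripper_width'])
print(go((451.5,-200.7,42),(180,0,90.7)))
```

```text
[ 451.95424064 -197.38352394   70.51172646] [-1.79994374e+02  3.70812784e-03  8.92441452e+01] 0.9970447521966075
([-3.3, -0.4, 28.5], [-0.01, 0.0, -1.46])
```

>>> jog_arm:
  rows:
    - {"claw":0,"dp":[-3.3,-0.4,8],"angular":[0,0,-1.4]}
    - {"claw":0,"dp":[-3.3,-0.4,12],"angular":[0,0,-1.4]}
    - {"claw":0,"dp":[-3.3,-0.4,16],"angular":[0,0,-1.4]}
    - {"claw":0,"dp":[-3.3,-0.4,20],"angular":[0,0,-1.4]}
    - {"claw":0,"dp":[-3.3,-0.4,24],"angular":[0,0,-1.4]}
    - {"claw":0,"dp":[-3.3,-0.4,27],"angular":[0,0,-1.4]}
    - {"claw":0,"dp":[-3.3,-0.4,29],"angular":[0,0,-1.4]}
    - {"claw":0,"dp":[-3.3,-0.4,29],"angular":[0,0,-1.4]}
    - {"claw":0,"dp":[-3.3,-0.4,29],"angular":[0,0,-1.4]}
    - {"claw":0,"dp":[-3.3,-0.4,29],"angular":[0,0,-1.4]}

```text
clock: 23.88
position: [451.7, -200.6, 41.3]
tool_rot: [180.0, -0.0, 90.7]
force: [1.3, -0.4, -0.4]
gripper_width: 1.0
grasp_force: 0.5
```

>>> jog_arm:
  rows:
    - {"claw":0,"dp":[0,2,0],"angular":[0,0,0]}
    - {"claw":0,"dp":[0,4,0],"angular":[0,0,0]}
    - {"claw":0,"dp":[0,6,0],"angular":[0,0,0]}
    - {"claw":0,"dp":[0,8,0],"angular":[0,0,0]}
    - {"claw":0,"dp":[0,8,0],"angular":[0,0,0]}
    - {"claw":0,"dp":[0,8,0],"angular":[0,0,0]}
    - {"claw":0,"dp":[0,8,0],"angular":[0,0,0]}
    - {"claw":0,"dp":[0,8,0],"angular":[0,0,0]}
    - {"claw":0,"dp":[0,8,-15],"angular":[0,0,0]}
    - {"claw":0,"dp":[0,8,-30],"angular":[0,0,0]}

```text
clock: 24.72
position: [458.5, -200.4, 71.0]
tool_rot: [-179.9, -0.1, 90.6]
force: [-0.4, 0.3, 0.2]
gripper_width: 1.0
grasp_force: 0.0
```

>>> jog_arm:
  rows:
    - {"claw":0,"dp":[-5,10,-35],"angular":[0,0,0]}
    - {"claw":0,"dp":[-10,20,-70],"angular":[0,0,0]}
    - {"claw":0,"dp":[-15,30,-110],"angular":[0,0,0]}
    - {"claw":0,"dp":[-20,30,-140],"angular":[0,0,0]}
    - {"claw":0,"dp":[-20,30,-140],"angular":[0,0,0]}
    - {"claw":0,"dp":[-20,30,-140],"angular":[0,0,0]}
    - {"claw":0,"dp":[-20,30,-140],"angular":[0,0,0]}
    - {"claw":0,"dp":[-20,30,-140],"angular":[0,0,0]}
    - {"claw":0,"dp":[-20,30,-140],"angular":[0,0,0]}
    - {"claw":0,"dp":[-20,30,-140],"angular":[0,0,0]}

```text
clock: 25.55
position: [488.8, -219.9, 210.0]
tool_rot: [-179.9, -0.1, 90.7]
force: [0.5, 0.3, 0.3]
gripper_width: 1.0
grasp_force: 0.0
```

```bash
cat >> h.py <<'E'
def shade(c,box,step=2):
    x0,y0,x1,y1=box
    for v in range(y0,y1,step*2): print(v,' '.join('%3d'%x for x in (c['img'][v,x0:x1:step].astype(int).mean(1))))
E
python3 - <<'E'
from h import *
import pickle
a=pickle.load(open('w5.pkl','rb'))
print(a['img'][175:216:10,[318,330,300]].tolist())
d=cap('wrist','w9');pickle.dump(d,open('w9.pkl','wb'))
s=manip.get_state();print(s['position'],s['tool_rot'])
# compare warm (red-blue) colour: disc is warm, tray is neutral
for c in (a,d):
    I=c['img'].astype(int); w=I[...,0]-I[...,2]
    for v in range(160,235,6): print(v,''.join('#' if (w[v,u]>6 and I[v,u].max()>110) else '.' for u in range(280,380)))
E
```

```text
[[[176, 170, 161], [136, 131, 123], [59, 61, 60]], [[190, 185, 173], [138, 134, 124], [65, 64, 63]], [[131, 127, 118], [140, 136, 128], [64, 64, 66]], [[126, 122, 113], [138, 133, 126], [62, 61, 61]], [[113, 110, 102], [138, 132, 124], [44, 46, 46]]]
[ 489.04518611 -219.94100024  210.26473132] [-1.79887645e+02 -6.12224908e-02  9.06651576e+01]
160 ....................................................................................................
166 .........................................##############.............................................
172 ......................................####################..........................................
178 ....................................#######################.........................................
184 ...................................########################.........................................
190 ...................................##########.....#########.........................................
196 ...................................#########.....##########.........................................
202 ................
[... 1274 characters left out ...]
.....##########....##########.........................................
202 ...................................##########....##########.........................................
208 ...................................##########....#########..........................................
214 ....................................#########...#########...........................................
220 ............................................#....######.............................................
226 ....................................................................................................
232 ....................................................................................................
```

Same picture as in the first well: disc in well 3 tipped, rim u 315–325, v≈166–222. Same grasp.

>>> jog_arm:
  rows:
    - {"claw":0.72,"dp":[5,-4,25],"angular":[-4,0,0]}
    - {"claw":0.72,"dp":[10,-8,50],"angular":[-8,0,0]}
    - {"claw":0.72,"dp":[15,-12,75],"angular":[-12,0,0]}
    - {"claw":0.72,"dp":[19,-15,98],"angular":[-14,0,0]}
    - {"claw":0.72,"dp":[19,-15,98],"angular":[-14,0,0]}
    - {"claw":0.72,"dp":[19,-15,98],"angular":[-14,0,0]}
    - {"claw":0.72,"dp":[19,-15,98],"angular":[-14,0,0]}
    - {"claw":0.72,"dp":[19,-15,98],"angular":[-14,0,0]}
    - {"claw":0.72,"dp":[19,-15,98],"angular":[-14,0,0]}
    - {"claw":0.72,"dp":[19,-15,98],"angular":[-14,0,0]}
  grip_force: 15

```text
clock: 26.43
position: [475.7, -201.9, 114.4]
tool_rot: [165.9, 0.1, 90.6]
force: [-0.5, -0.3, -0.3]
gripper_width: 0.331
grasp_force: 0.0
```

Run:
```python
from h import *
s=manip.get_state();print(s['position'],s['tool_rot'],s['gripper_width'])
print(go((487,-200.9,53.5),(166,0,90.7)))
```

```text
[ 475.72329869 -201.86806476  114.35055304] [1.65863973e+02 5.01797011e-02 9.06285874e+01] 0.33079140712266913
([0.9, -3.9, 61.8], [0.14, 0.07, -0.06])
```

>>> jog_arm:
  rows:
    - {"claw":0.72,"dp":[0.9,-2.8,10],"angular":[0,0,0]}
    - {"claw":0.72,"dp":[0.9,-2.8,25],"angular":[0,0,0]}
    - {"claw":0.72,"dp":[0.9,-2.8,40],"angular":[0,0,0]}
    - {"claw":0.72,"dp":[0.9,-2.8,50],"angular":[0,0,0]}
    - {"claw":0.72,"dp":[0.9,-2.8,57],"angular":[0,0,0]}
    - {"claw":0.72,"dp":[0.9,-2.8,61.5],"angular":[0,0,0]}
    - {"claw":0.72,"dp":[0.9,-2.8,61.5],"angular":[0,0,0]}
    - {"claw":0.72,"dp":[0.9,-2.8,61.5],"angular":[0,0,0]}
    - {"claw":0.72,"dp":[0.9,-2.8,61.5],"angular":[0,0,0]}
    - {"claw":0.72,"dp":[0.9,-2.8,61.5],"angular":[0,0,0]}

```text
clock: 27.27
position: [486.7, -200.7, 53.5]
tool_rot: [165.9, 0.0, 90.6]
force: [0.3, -0.8, -0.2]
gripper_width: 0.284
grasp_force: 0.0
```

>>> jog_arm:
  rows:
    - {"claw":1,"dp":[0,0,0],"angular":[0,0,0]}
    - {"claw":1,"dp":[0,0,0],"angular":[0,0,0]}
    - {"claw":1,"dp":[0,0,0],"angular":[0,0,0]}
    - {"claw":1,"dp":[0,0,0],"angular":[0,0,0]}
    - {"claw":1,"dp":[0,0,0],"angular":[0,0,0]}
    - {"claw":1,"dp":[0,0,0],"angular":[0,0,0]}
    - {"claw":1,"dp":[0,0,-10],"angular":[0,0,0]}
    - {"claw":1,"dp":[0,0,-25],"angular":[0,0,0]}
    - {"claw":1,"dp":[0,0,-45],"angular":[0,0,0]}
    - {"claw":1,"dp":[0,0,-60],"angular":[0,0,0]}

```text
clock: 28.1
position: [470.5, -200.4, 111.4]
tool_rot: [166.2, -0.0, 90.6]
force: [-0.5, -0.7, -0.3]
gripper_width: 0.087
grasp_force: 15.0
```

>>> jog_arm:
  rows:
    - {"claw":1,"dp":[0,0,-30],"angular":[4,0,0]}
    - {"claw":1,"dp":[0,0,-60],"angular":[8,0,0]}
    - {"claw":1,"dp":[0,0,-90],"angular":[12,0,0]}
    - {"claw":1,"dp":[0,0,-95],"angular":[14,0,0]}
    - {"claw":1,"dp":[0,0,-95],"angular":[14,0,0]}
    - {"claw":1,"dp":[0,0,-95],"angular":[14,0,0]}
    - {"claw":1,"dp":[0,0,-95],"angular":[14,0,0]}
    - {"claw":1,"dp":[0,0,-95],"angular":[14,0,0]}
    - {"claw":1,"dp":[0,0,-95],"angular":[14,0,0]}
    - {"claw":1,"dp":[0,0,-95],"angular":[14,0,0]}

```text
clock: 28.93
position: [448.3, -200.8, 202.6]
tool_rot: [-179.9, -0.0, 90.6]
force: [-0.2, -0.7, -1.0]
gripper_width: 0.083
grasp_force: 15.0
```

Run:
```python
from h import *
import pickle
d=cap('wrist','w10');pickle.dump(d,open('w10.pkl','wb'));a=pickle.load(open('w6.pkl','rb'))
s=manip.get_state();print(s['position'],s['tool_rot'],s['gripper_width'],s['grasp_force'])
for c in (a,d):
    I=c['img'].astype(int); w=I[...,0]-I[...,2]
    for v in range(236,376,7): print(v,''.join('#' if (w[v,u]>6 and I[v,u].max()>110) else '.' for u in range(290,350)))
print(go((463,222.0,210),(180,0,-6.5)))
```

```text
[ 448.48490738 -200.79361952  202.7544681 ] [-1.79929310e+02 -3.11544416e-02  9.06339958e+01] 0.08622045311152472 14.975126534700394
236 ............................................................
243 ............................................................
250 ........................###########.###.....................
257 .......................###################..................
264 .......................###################..................
271 .......................###################..................
278 .......................###################..................
285 ............########..####################......#.###.......
292 .......................###################..................
299 .......................###################..................
306 .......................###################..................
313 .......................###################..................
320 .......................###################..................
327 .......................###################..................
334 .......................###################...........
[... 976 characters left out ...]
..####
306 #..########.#.##.#.....###################.....###...#....#.
313 ...#####.#....###......###################......#....#...#.#
320 ...............#.......###################......###......#..
327 .......................###################...............#..
334 .......................###################..................
341 .......................###################..................
348 .......................###################..................
355 .......................###################..................
362 ..........#.................................................
369 ........#.#.................................................
([422.6, 19.2, -7.0], [-0.08, 0.04, 97.13])
```

Held identically. Over to slot 2.

>>> jog_arm:
  rows:
    - {"claw":1,"dp":[39,2,-1],"angular":[0,0,7]}
    - {"claw":1,"dp":[78,4,-2],"angular":[0,0,14]}
    - {"claw":1,"dp":[117,6,-4],"angular":[0,0,21]}
    - {"claw":1,"dp":[156,8,-6],"angular":[0,0,28]}
    - {"claw":1,"dp":[195,10,-7],"angular":[0,0,35]}
    - {"claw":1,"dp":[234,12,-7],"angular":[0,0,42]}
    - {"claw":1,"dp":[273,14,-7],"angular":[0,0,49]}
    - {"claw":1,"dp":[312,16,-7],"angular":[0,0,56]}
    - {"claw":1,"dp":[351,18,-7],"angular":[0,0,63]}
    - {"claw":1,"dp":[390,19,-7],"angular":[0,0,70]}

```text
clock: 29.82
position: [463.6, 189.3, 210.2]
tool_rot: [180.0, 0.0, 21.8]
force: [0.6, -0.5, 0.2]
gripper_width: 0.083
grasp_force: 15.0
```

Run:
```python
from h import *
print(go((462.8,222.0,150),(180,0,-6.5)))
```

```text
([11.4, -30.7, 60.2], [0.02, -0.0, 28.33])
```

>>> jog_arm:
  rows:
    - {"claw":1,"dp":[3,-10,0],"angular":[0,0,7]}
    - {"claw":1,"dp":[6,-20,0],"angular":[0,0,14]}
    - {"claw":1,"dp":[11.4,-29.7,0],"angular":[0,0,21]}
    - {"claw":1,"dp":[11.4,-29.7,20],"angular":[0,0,27]}
    - {"claw":1,"dp":[11.4,-29.7,40],"angular":[0,0,27]}
    - {"claw":1,"dp":[11.4,-29.7,60],"angular":[0,0,27]}
    - {"claw":1,"dp":[11.4,-29.7,60],"angular":[0,0,27]}
    - {"claw":1,"dp":[11.4,-29.7,60],"angular":[0,0,27]}
    - {"claw":1,"dp":[11.4,-29.7,60],"angular":[0,0,27]}
    - {"claw":1,"dp":[11.4,-29.7,60],"angular":[0,0,27]}

```text
clock: 30.65
position: [463.9, 220.0, 151.6]
tool_rot: [-179.9, -0.1, -4.8]
force: [0.7, -0.7, 0.3]
gripper_width: 0.081
grasp_force: 15.0
```

Run:
```python
from h import *
import pickle
d=cap('wrist','w11');pickle.dump(d,open('w11.pkl','wb'))
s=manip.get_state();print(s['position'],s['tool_rot'],s['gripper_width'],s['grasp_force'])
print(go((462.8,222.0,55),(180,0,-6.5)))
I=d['img'].astype(int).min(2)
for v in range(190,270,4): print(v,''.join('#' if I[v,u]>190 else '+' if I[v,u]>140 else '.' for u in range(250,400)))
```

```text
[463.90434771 219.99762492 151.61424858] [-1.79909008e+02 -1.29436756e-01 -4.80966508e+00] 0.08523706547694984 14.975080490112305
([-1.5, -1.7, 96.6], [-0.09, -0.13, 1.69])
190 ......................................................................................................................................................
194 ..................................++..................................................................................................................
198 ......................................................................................................++++++++........................................
202 ...............................................................................................++++++++++++++++++..............+++++..................
206 ###############++++++++++++++++.......+++++++++++++++++++..................................................................++++.......................
210 .................................++++++++++++++++++++++++++++.++++++++++++++++++++++++++++++++++#+##################+++.....+++++++++++++++++....+++
[... 1472 characters left out ...]
.............+++.+###########################+........+#########################
254 #++#######++++####+++++.+##################################++...++++++++++++++.....+++++##########################+++.......##########################
258 ##############################################################+++++++++++++++++++........+###############+###+#####+........############+####+++++####
262 #+######+###+#####++##+#+++++#+++#+++++#+++############+##+#+#++++++++++++++++++++.......+#########################+.......+############+#############
266 #++++#+#####+##+##############################################++++++++++++++++++++.......++########################+.......+##########################
```

>>> jog_arm:
  rows:
    - {"claw":1,"dp":[-1.5,-1.8,15],"angular":[0,0,1.7]}
    - {"claw":1,"dp":[-1.5,-1.8,40],"angular":[0,0,1.7]}
    - {"claw":1,"dp":[-1.5,-1.8,60],"angular":[0,0,1.7]}
    - {"claw":1,"dp":[-1.5,-1.8,72],"angular":[0,0,1.7]}
    - {"claw":1,"dp":[-1.5,-1.8,80],"angular":[0,0,1.7]}
    - {"claw":1,"dp":[-1.5,-1.8,87],"angular":[0,0,1.7]}
    - {"claw":1,"dp":[-1.5,-1.8,92],"angular":[0,0,1.7]}
    - {"claw":1,"dp":[-1.5,-1.8,95],"angular":[0,0,1.7]}
    - {"claw":1,"dp":[-1.5,-1.8,97],"angular":[0,0,1.7]}
    - {"claw":1,"dp":[-1.5,-1.8,97],"angular":[0,0,1.7]}

```text
clock: 31.53
position: [463.4, 221.7, 54.4]
tool_rot: [-179.9, -0.2, -6.5]
force: [1.6, -0.2, 1.0]
gripper_width: 0.086
grasp_force: 15.0
```

>>> jog_arm:
  rows:
    - {"claw":1,"dp":[0,0,0.5],"angular":[0,0,0]}
    - {"claw":1,"dp":[0,0,1],"angular":[0,0,0]}
    - {"claw":1,"dp":[0,0,1.5],"angular":[0,0,0]}
    - {"claw":1,"dp":[0,0,2],"angular":[0,0,0]}
    - {"claw":1,"dp":[0,0,2],"angular":[0,0,0]}
    - {"claw":1,"dp":[0,0,2],"angular":[0,0,0]}
    - {"claw":1,"dp":[0,0,2],"angular":[0,0,0]}
    - {"claw":1,"dp":[0,0,2],"angular":[0,0,0]}
    - {"claw":1,"dp":[0,0,2],"angular":[0,0,0]}
    - {"claw":1,"dp":[0,0,2],"angular":[0,0,0]}

```text
clock: 32.37
position: [464.1, 221.7, 53.5]
tool_rot: [-179.9, -0.3, -6.5]
force: [0.5, -1.1, 11.8]
gripper_width: 0.083
grasp_force: 15.0
```

>>> jog_arm:
  rows:
    - {"claw":1,"dp":[0,0,-1.5],"angular":[0,0,0]}
    - {"claw":0.8,"dp":[0,0,-1.5],"angular":[0,0,0]}
    - {"claw":0.8,"dp":[0,0,-1.5],"angular":[0,0,0]}
    - {"claw":0.8,"dp":[0,0,-1.5],"angular":[0,0,0]}
    - {"claw":0.8,"dp":[0,0,-1.5],"angular":[0,0,0]}
    - {"claw":0.8,"dp":[0,0,-1.5],"angular":[0,0,0]}
    - {"claw":0.8,"dp":[0,0,-12],"angular":[0,0,0]}
    - {"claw":0.8,"dp":[0,0,-30],"angular":[0,0,0]}
    - {"claw":0.8,"dp":[0,0,-60],"angular":[0,0,0]}
    - {"claw":0.8,"dp":[0,0,-95],"angular":[0,0,0]}

```text
clock: 33.2
position: [460.4, 220.9, 146.6]
tool_rot: [179.9, 0.2, -6.5]
force: [0.7, 0.4, -0.6]
gripper_width: 0.199
grasp_force: 0.0
```

Run:
```python
from h import *
import pickle
d=cap('wrist','w12');pickle.dump(d,open('w12.pkl','wb'))
s=manip.get_state();print(s['position'],s['tool_rot'])
I=d['img'].astype(int).min(2)
for v in range(190,290,5): print(v,''.join('#' if I[v,u]>190 else '+' if I[v,u]>140 else '.' for u in range(250,400)))
```

```text
[464.72608349 223.55088406 153.90824492] [-179.64234485   -0.51951759   -6.48607197]
190 .................................................................++++.+++++++++++....................+++......................................+.......
195 ......................................................................................................................................................
200 .................................................................+++++.+...................................................+++++++++..................
205 +++++++++++++++++++++++++++++++++++++++++++++++++++++++++++++++++++++++++++++..+##########+##++##+#+###+############++++....++++++++++++++++++++++++++
210 .........+###############.....................................++#######+#++++.......................................+#+......+######++++++............
215 ...........+##########+........................................+############+................................................+############............
220 ##+++........+########++####################################++..############+..++
[... 1384 characters left out ...]
+++++++....+####################################+.....+++++++++++++#############
270 ###############################################################+++++++++++++++++#####################++++#############+....+++++++++++++##############
275 ......................................................................................................................................................
280 ......................................................................................................................................................
285 ......................................................................................................................................................
```

Disc 2 stands in slot 2 (u 313–326, rows 205–265, like disc 1 at u 375–388). On to well 4.

>>> jog_arm:
  rows:
    - {"claw":0.4,"dp":[0,25,-35],"angular":[0,0,-7]}
    - {"claw":0.2,"dp":[4,65,-50],"angular":[0,0,-14]}
    - {"claw":0,"dp":[8,105,-50],"angular":[0,0,-21]}
    - {"claw":0,"dp":[12,146,-50],"angular":[0,0,-28]}
    - {"claw":0,"dp":[16,187,-50],"angular":[0,0,-35]}
    - {"claw":0,"dp":[20,228,-50],"angular":[0,0,-42]}
    - {"claw":0,"dp":[24,269,-50],"angular":[0,0,-49]}
    - {"claw":0,"dp":[28,310,-50],"angular":[0,0,-56]}
    - {"claw":0,"dp":[32,350,-50],"angular":[0,0,-63]}
    - {"claw":0,"dp":[34,390,-50],"angular":[0,0,-70]}

```text
clock: 34.08
position: [452.1, -156.0, 197.0]
tool_rot: [179.9, -0.0, 61.5]
force: [0.7, -0.5, -0.2]
gripper_width: 0.868
grasp_force: 0.0
```

Run:
```python
from h import *
print(go((452.4,-258.7,71),(180,0,90.7)))
```

```text
([-90.2, 49.1, 126.1], [0.07, 0.01, -29.15])
```

>>> jog_arm:
  rows:
    - {"claw":0,"dp":[-30,16,0],"angular":[0,0,-7]}
    - {"claw":0,"dp":[-60,32,10],"angular":[0,0,-14]}
    - {"claw":0,"dp":[-87,48.5,30],"angular":[0,0,-21]}
    - {"claw":0,"dp":[-87,48.5,55],"angular":[0,0,-28]}
    - {"claw":0,"dp":[-87,48.5,80],"angular":[0,0,-28.5]}
    - {"claw":0,"dp":[-87,48.5,100],"angular":[0,0,-28.5]}
    - {"claw":0,"dp":[-87,48.5,115],"angular":[0,0,-28.5]}
    - {"claw":0,"dp":[-87,48.5,125],"angular":[0,0,-28.5]}
    - {"claw":0,"dp":[-87,48.5,125],"angular":[0,0,-28.5]}
    - {"claw":0,"dp":[-87,48.5,125],"angular":[0,0,-28.5]}

```text
clock: 34.92
position: [453.0, -253.7, 71.6]
tool_rot: [180.0, 0.0, 89.7]
force: [-0.5, 1.1, 1.2]
gripper_width: 0.998
grasp_force: 0.0
```

Run:
```python
from h import *
s=manip.get_state();print(s['position'],s['tool_rot'],s['gripper_width'])
print(go((452.4,-258.7,42),(180,0,90.7)))
```

```text
[ 453.01937932 -253.67462776   71.63362526] [1.79999610e+02 5.79146244e-03 8.97068650e+01] 0.9977795032116819
([-5.0, -0.6, 29.6], [0.0, 0.01, -0.99])
```

>>> jog_arm:
  rows:
    - {"claw":0,"dp":[-5,-0.6,5],"angular":[0,0,-1]}
    - {"claw":0,"dp":[-5,-0.6,10],"angular":[0,0,-1]}
    - {"claw":0,"dp":[-5,-0.6,15],"angular":[0,0,-1]}
    - {"claw":0,"dp":[-5,-0.6,20],"angular":[0,0,-1]}
    - {"claw":0,"dp":[-5,-0.6,24],"angular":[0,0,-1]}
    - {"claw":0,"dp":[-5,-0.6,27],"angular":[0,0,-1]}
    - {"claw":0,"dp":[-5,-0.6,30],"angular":[0,0,-1]}
    - {"claw":0,"dp":[-5,-0.6,30],"angular":[0,0,-1]}
    - {"claw":0,"dp":[-5,-0.6,30],"angular":[0,0,-1]}
    - {"claw":0,"dp":[-5,-0.6,30],"angular":[0,0,-1]}

```text
clock: 35.75
position: [452.6, -258.5, 41.4]
tool_rot: [180.0, -0.0, 90.7]
force: [2.3, 0.1, -0.6]
gripper_width: 1.002
grasp_force: 0.6
```

>>> jog_arm:
  rows:
    - {"claw":0,"dp":[0,2,0],"angular":[0,0,0]}
    - {"claw":0,"dp":[0,4,0],"angular":[0,0,0]}
    - {"claw":0,"dp":[0,6,0],"angular":[0,0,0]}
    - {"claw":0,"dp":[0,8,0],"angular":[0,0,0]}
    - {"claw":0,"dp":[0,8,0],"angular":[0,0,0]}
    - {"claw":0,"dp":[0,8,0],"angular":[0,0,0]}
    - {"claw":0,"dp":[0,8,0],"angular":[0,0,0]}
    - {"claw":0,"dp":[0,8,0],"angular":[0,0,0]}
    - {"claw":0,"dp":[0,8,-15],"angular":[0,0,0]}
    - {"claw":0,"dp":[0,8,-30],"angular":[0,0,0]}

```text
clock: 36.58
position: [459.3, -258.3, 70.9]
tool_rot: [-179.9, -0.1, 90.7]
force: [0.7, 0.2, 0.6]
gripper_width: 1.0
grasp_force: 0.0
```

>>> jog_arm:
  rows:
    - {"claw":0,"dp":[-5,10,-35],"angular":[0,0,0]}
    - {"claw":0,"dp":[-10,20,-70],"angular":[0,0,0]}
    - {"claw":0,"dp":[-15,30,-110],"angular":[0,0,0]}
    - {"claw":0,"dp":[-20,30,-140],"angular":[0,0,0]}
    - {"claw":0,"dp":[-20,30,-140],"angular":[0,0,0]}
    - {"claw":0,"dp":[-20,30,-140],"angular":[0,0,0]}
    - {"claw":0,"dp":[-20,30,-140],"angular":[0,0,0]}
    - {"claw":0,"dp":[-20,30,-140],"angular":[0,0,0]}
    - {"claw":0,"dp":[-20,30,-140],"angular":[0,0,0]}
    - {"claw":0,"dp":[-20,30,-140],"angular":[0,0,0]}

```text
clock: 37.42
position: [489.7, -277.9, 210.0]
tool_rot: [-179.9, -0.1, 90.7]
force: [0.2, -0.5, 0.4]
gripper_width: 1.004
grasp_force: 0.0
```

Run:
```python
from h import *
import pickle
d=cap('wrist','w13');pickle.dump(d,open('w13.pkl','wb'))
s=manip.get_state();print(s['position'],s['tool_rot'])
I=d['img'].astype(int); w=I[...,0]-I[...,2]
for v in range(160,235,5): print(v,''.join('#' if (w[v,u]>6 and I[v,u].max()>110) else '.' for u in range(280,380)))
```

```text
[ 489.93490908 -277.9410501   210.30678688] [-1.79896174e+02 -6.63856038e-02  9.07168593e+01]
160 ....................................................................................................
165 ..........................................#############.............................................
170 .......................................##################...........................................
175 .....................................######################.........................................
180 ....................................#######################.........................................
185 ...................................#########################........................................
190 ...................................##########....###########........................................
195 ..................................##########.....###########........................................
200 ...................................#########.....##########.........................................
205 ...................................#########.....##########.........................................
210 ...................................##########....#########..........................................
215 ....................................#########....########...........................................
220 ..................................................#####.............................................
225 ..................................................#.................................................
230 ....................................................................................................
```

Tipped identically. Same grasp sequence.

>>> jog_arm:
  rows:
    - {"claw":0.72,"dp":[5,-4,25],"angular":[-4,0,0]}
    - {"claw":0.72,"dp":[10,-8,50],"angular":[-8,0,0]}
    - {"claw":0.72,"dp":[15,-12,75],"angular":[-12,0,0]}
    - {"claw":0.72,"dp":[19,-15,98],"angular":[-14,0,0]}
    - {"claw":0.72,"dp":[19,-15,98],"angular":[-14,0,0]}
    - {"claw":0.72,"dp":[19,-15,98],"angular":[-14,0,0]}
    - {"claw":0.72,"dp":[19,-15,98],"angular":[-14,0,0]}
    - {"claw":0.72,"dp":[19,-15,98],"angular":[-14,0,0]}
    - {"claw":0.72,"dp":[19,-15,98],"angular":[-14,0,0]}
    - {"claw":0.72,"dp":[19,-15,98],"angular":[-14,0,0]}
  grip_force: 15

```text
clock: 38.3
position: [476.6, -259.8, 114.5]
tool_rot: [165.9, 0.1, 90.7]
force: [-0.5, -0.3, 0.4]
gripper_width: 0.333
grasp_force: 0.0
```

>>> jog_arm:
  rows:
    - {"claw":0.72,"dp":[0.8,-2.8,10],"angular":[0,0,0]}
    - {"claw":0.72,"dp":[0.8,-2.8,25],"angular":[0,0,0]}
    - {"claw":0.72,"dp":[0.8,-2.8,40],"angular":[0,0,0]}
    - {"claw":0.72,"dp":[0.8,-2.8,50],"angular":[0,0,0]}
    - {"claw":0.72,"dp":[0.8,-2.8,57],"angular":[0,0,0]}
    - {"claw":0.72,"dp":[0.8,-2.8,61.5],"angular":[0,0,0]}
    - {"claw":0.72,"dp":[0.8,-2.8,61.5],"angular":[0,0,0]}
    - {"claw":0.72,"dp":[0.8,-2.8,61.5],"angular":[0,0,0]}
    - {"claw":0.72,"dp":[0.8,-2.8,61.5],"angular":[0,0,0]}
    - {"claw":0.72,"dp":[0.8,-2.8,61.5],"angular":[0,0,0]}

```text
clock: 39.13
position: [487.6, -258.8, 53.6]
tool_rot: [166.0, 0.0, 90.7]
force: [0.1, 0.3, -0.0]
gripper_width: 0.28
grasp_force: 0.0
```

>>> jog_arm:
  rows:
    - {"claw":1,"dp":[0,0,0],"angular":[0,0,0]}
    - {"claw":1,"dp":[0,0,0],"angular":[0,0,0]}
    - {"claw":1,"dp":[0,0,0],"angular":[0,0,0]}
    - {"claw":1,"dp":[0,0,0],"angular":[0,0,0]}
    - {"claw":1,"dp":[0,0,0],"angular":[0,0,0]}
    - {"claw":1,"dp":[0,0,0],"angular":[0,0,0]}
    - {"claw":1,"dp":[0,0,-10],"angular":[0,0,0]}
    - {"claw":1,"dp":[0,0,-25],"angular":[0,0,0]}
    - {"claw":1,"dp":[0,0,-45],"angular":[0,0,0]}
    - {"claw":1,"dp":[0,0,-60],"angular":[0,0,0]}

```text
clock: 39.97
position: [471.4, -258.4, 111.4]
tool_rot: [166.2, -0.0, 90.7]
force: [0.9, 0.4, 0.2]
gripper_width: 0.08
grasp_force: 15.0
```

>>> jog_arm:
  rows:
    - {"claw":1,"dp":[0,0,-30],"angular":[4,0,0]}
    - {"claw":1,"dp":[0,0,-60],"angular":[8,0,0]}
    - {"claw":1,"dp":[0,0,-90],"angular":[12,0,0]}
    - {"claw":1,"dp":[0,0,-95],"angular":[14,0,0]}
    - {"claw":1,"dp":[0,0,-95],"angular":[14,0,0]}
    - {"claw":1,"dp":[0,0,-95],"angular":[14,0,0]}
    - {"claw":1,"dp":[0,0,-95],"angular":[14,0,0]}
    - {"claw":1,"dp":[0,0,-95],"angular":[14,0,0]}
    - {"claw":1,"dp":[0,0,-95],"angular":[14,0,0]}
    - {"claw":1,"dp":[0,0,-95],"angular":[14,0,0]}

```text
clock: 40.8
position: [449.1, -258.9, 202.5]
tool_rot: [-179.9, -0.1, 90.7]
force: [0.3, -0.1, -0.1]
gripper_width: 0.083
grasp_force: 15.0
```

Run:
```python
from h import *
import pickle
d=cap('wrist','w14')
s=manip.get_state();print(s['position'],s['tool_rot'],s['gripper_width'],s['grasp_force'])
I=d['img'].astype(int); w=I[...,0]-I[...,2]
for v in range(236,376,9): print(v,''.join('#' if (w[v,u]>6 and I[v,u].max()>110) else '.' for u in range(290,350)))
```

```text
[ 449.33152648 -258.9136803   202.7614666 ] [-1.79934700e+02 -4.00610225e-02  9.06840923e+01] 0.08473755429329445 14.980621039867401
236 ............................................................
245 ............................................................
254 .......................##################...................
263 .......................###################..................
272 .......................###################..................
281 .......................####################.................
290 #..#...###....#####....###################....##############
299 .#..##..####..#..#.....####################....#############
308 ......#.##.......#.....####################.................
317 .......................####################.................
326 .......................###################..................
335 .......................###################..................
344 .......................###################..................
353 ........................##################..................
362 ............................................................
371 .......#....................................................
```

>>> jog_arm:
  rows:
    - {"claw":1,"dp":[40,2,-1],"angular":[0,0,7]}
    - {"claw":1,"dp":[80,4,-2],"angular":[0,0,14]}
    - {"claw":1,"dp":[120,6,-4],"angular":[0,0,21]}
    - {"claw":1,"dp":[160,8,-6],"angular":[0,0,28]}
    - {"claw":1,"dp":[200,10,-7],"angular":[0,0,35]}
    - {"claw":1,"dp":[240,12,-7],"angular":[0,0,42]}
    - {"claw":1,"dp":[280,14,-7],"angular":[0,0,49]}
    - {"claw":1,"dp":[320,16,-7],"angular":[0,0,56]}
    - {"claw":1,"dp":[360,18,-7],"angular":[0,0,63]}
    - {"claw":1,"dp":[400,19,-7],"angular":[0,0,70]}

```text
clock: 41.68
position: [463.9, 135.2, 210.4]
tool_rot: [180.0, -0.0, 22.1]
force: [0.9, 0.8, -0.2]
gripper_width: 0.084
grasp_force: 15.0
```

Run:
```python
from h import *
print(go((467.2,259.7,160),(180,0,-6.5)))
```

```text
([50.0, -114.1, 50.3], [0.01, -0.01, 28.64])
```

>>> jog_arm:
  rows:
    - {"claw":1,"dp":[12,-30,0],"angular":[0,0,7]}
    - {"claw":1,"dp":[25,-60,0],"angular":[0,0,14]}
    - {"claw":1,"dp":[38,-90,0],"angular":[0,0,21]}
    - {"claw":1,"dp":[49,-111.5,0],"angular":[0,0,28]}
    - {"claw":1,"dp":[49,-111.5,20],"angular":[0,0,28]}
    - {"claw":1,"dp":[49,-111.5,40],"angular":[0,0,28]}
    - {"claw":1,"dp":[49,-111.5,60],"angular":[0,0,28]}
    - {"claw":1,"dp":[49,-111.5,60],"angular":[0,0,28]}
    - {"claw":1,"dp":[49,-111.5,60],"angular":[0,0,28]}
    - {"claw":1,"dp":[49,-111.5,60],"angular":[0,0,28]}

```text
clock: 42.52
position: [467.2, 255.7, 151.2]
tool_rot: [-179.9, -0.1, -5.5]
force: [-0.7, 0.2, -0.8]
gripper_width: 0.087
grasp_force: 15.0
```

Run:
```python
from h import *
import pickle
d=cap('wrist','w15');pickle.dump(d,open('w15.pkl','wb'))
s=manip.get_state();print(s['position'],s['tool_rot'],s['gripper_width'],s['grasp_force'])
print(go((467.2,259.5,55),(180,0,-6.5)))
I=d['img'].astype(int).min(2)
for v in range(190,270,4): print(v,''.join('#' if I[v,u]>190 else '+' if I[v,u]>140 else '.' for u in range(250,400)))
```

```text
[467.43042435 255.79671601 151.62091106] [-1.79903815e+02 -1.04766998e-01 -5.52677707e+00] 0.08708761830039251 14.980692565441132
([-0.8, -3.5, 96.6], [-0.1, -0.1, 0.97])
190 ......................................................................................................................................................
194 ++....................................................................................................................................................
198 .+....................................................................................................................................................
202 .+................................................................................................++.+.+++.+++.....................+..................
206 .....................+########+#++++++++++++++++++++++++++++++++++++++++++++++++...........++++++++++++++++..............+++++++.+...+................
210 .................................................................................................+++.++++++++++++++......+++++++++++++++++++++++++++++
[... 1470 characters left out ...]
.............+++#++#######################.........+############################
254 ........................+++++++++.++++++++++++##########+++...+..++++++.+...............+######################++........+############################
258 ......................+++++++++++++++++++++++++++++++++++++++++++++++++++++++++++.........+#++++++++++++++++++++#+.......+###########+++++++++++++++++
262 .......................+++++++++++++++++++++++++++++++++++++++++++++++++++++++++++........++++++++++++++++++++++++.......++++++++###++++++++++++++++++
266 ..+....................+++++++++++++++++++++++++++++++++++++++++++++++++++++++++++.........++++++++++++++++++++++++.....++++++++++++++++++++++++++++++
```

>>> jog_arm:
  rows:
    - {"claw":1,"dp":[-0.8,-3.7,10],"angular":[0,0,1]}
    - {"claw":1,"dp":[-0.8,-3.7,35],"angular":[0,0,1]}
    - {"claw":1,"dp":[-0.8,-3.7,58],"angular":[0,0,1]}
    - {"claw":1,"dp":[-0.8,-3.7,72],"angular":[0,0,1]}
    - {"claw":1,"dp":[-0.8,-3.7,80],"angular":[0,0,1]}
    - {"claw":1,"dp":[-0.8,-3.7,87],"angular":[0,0,1]}
    - {"claw":1,"dp":[-0.8,-3.7,92],"angular":[0,0,1]}
    - {"claw":1,"dp":[-0.8,-3.7,95],"angular":[0,0,1]}
    - {"claw":1,"dp":[-0.8,-3.7,97],"angular":[0,0,1]}
    - {"claw":1,"dp":[-0.8,-3.7,97],"angular":[0,0,1]}

```text
clock: 43.4
position: [467.7, 259.4, 54.5]
tool_rot: [-179.9, -0.2, -6.5]
force: [0.5, -0.9, 1.3]
gripper_width: 0.085
grasp_force: 15.0
```

>>> jog_arm:
  rows:
    - {"claw":1,"dp":[0,0,0.5],"angular":[0,0,0]}
    - {"claw":1,"dp":[0,0,1],"angular":[0,0,0]}
    - {"claw":1,"dp":[0,0,1.5],"angular":[0,0,0]}
    - {"claw":1,"dp":[0,0,2],"angular":[0,0,0]}
    - {"claw":1,"dp":[0,0,2],"angular":[0,0,0]}
    - {"claw":1,"dp":[0,0,2],"angular":[0,0,0]}
    - {"claw":1,"dp":[0,0,2],"angular":[0,0,0]}
    - {"claw":1,"dp":[0,0,2],"angular":[0,0,0]}
    - {"claw":1,"dp":[0,0,2],"angular":[0,0,0]}
    - {"claw":1,"dp":[0,0,2],"angular":[0,0,0]}

```text
clock: 44.23
position: [468.4, 259.5, 53.7]
tool_rot: [-179.9, -0.3, -6.6]
force: [0.9, -1.7, 11.1]
gripper_width: 0.087
grasp_force: 15.0
```

Release, retreat, and look for the discs and the lid.

>>> jog_arm:
  rows:
    - {"claw":1,"dp":[0,0,-1.5],"angular":[0,0,0]}
    - {"claw":0.8,"dp":[0,0,-1.5],"angular":[0,0,0]}
    - {"claw":0.8,"dp":[0,0,-1.5],"angular":[0,0,0]}
    - {"claw":0.8,"dp":[0,0,-1.5],"angular":[0,0,0]}
    - {"claw":0.8,"dp":[0,0,-1.5],"angular":[0,0,0]}
    - {"claw":0.8,"dp":[0,0,-1.5],"angular":[0,0,0]}
    - {"claw":0.8,"dp":[0,0,-12],"angular":[0,0,0]}
    - {"claw":0.8,"dp":[0,0,-30],"angular":[0,0,0]}
    - {"claw":0.8,"dp":[0,0,-60],"angular":[0,0,0]}
    - {"claw":0.8,"dp":[0,0,-95],"angular":[0,0,0]}

```text
clock: 45.07
position: [465.0, 258.4, 146.6]
tool_rot: [179.9, 0.2, -6.5]
force: [0.1, 1.0, 0.2]
gripper_width: 0.196
grasp_force: 0.0
```

Run:
```python
from h import *
import pickle
d=cap('wrist','w16');pickle.dump(d,open('w16.pkl','wb'))
s=manip.get_state();print(s['position'],s['tool_rot'])
I=d['img'].astype(int).min(2)
for v in range(190,290,8): print(v,''.join('#' if I[v,u]>190 else '+' if I[v,u]>140 else '.' for u in range(250,400)))
print(go((600,170,300),(180,0,83.5)))
```

```text
[469.13905708 261.45494374 154.21744866] [-179.59542643   -0.50615775   -6.50002464]
190 .++......................................+............................................................................................................
198 ..+.........................................................................................................++........................................
206 ........................++...+++++++++++++++++++++++++....++++++++++++++++++....+++.....++++++++++++++++++++++++++++.++......++++++++++++.++++++++++++
214 ..++...................+#+.....................................+###+###++++++................................................+#######++##+............
222 ...+.....................++################################++..+########+#+++..+++###################################++.......########################
230 ....+.....................+############+###+#+####++++########++############....+###########++#++++#+++++++++++#####++........+############++#++++++++
238 ........................+#+....................................+############+....
[... 345 characters left out ...]
#+........############++++++++++++
262 ..........................+#+++++++++++++++++++++++++++++++++#++++++++++++#+.....+#++++++++++++++++++++++++++++++++++#+......+++++++++++++++++++++++++
270 .....+.....................+++++++++++++++++++++++++###########+++++++++++++.+++####################++++++############+.....++++++++++++#+###+++#####+
278 ......................................................................................................................................................
286 ......................................................................................................................................................
([141.7, 75.0, -145.1], [0.08, -0.72, -90.0])
```

All three discs are seated and upright. Now to the lid.

>>> jog_arm:
  rows:
    - {"claw":0.5,"dp":[0,0,-40],"angular":[0,0,-7]}
    - {"claw":0.5,"dp":[10,0,-80],"angular":[0,0,-14]}
    - {"claw":0.5,"dp":[30,10,-110],"angular":[0,0,-21]}
    - {"claw":0.5,"dp":[55,20,-135],"angular":[0,0,-28]}
    - {"claw":0.5,"dp":[80,40,-145],"angular":[0,0,-35]}
    - {"claw":0.5,"dp":[105,55,-145],"angular":[0,0,-42]}
    - {"claw":0.5,"dp":[130,70,-145],"angular":[0,0,-49]}
    - {"claw":0.5,"dp":[142,75,-145],"angular":[0,0,-56]}
    - {"claw":0.5,"dp":[142,75,-145],"angular":[0,0,-63]}
    - {"claw":0.5,"dp":[142,75,-145],"angular":[0,0,-70]}

```text
clock: 45.95
position: [599.5, 166.8, 291.3]
tool_rot: [-180.0, 0.0, 63.7]
force: [-0.9, 0.5, -0.2]
gripper_width: 0.5
grasp_force: 0.0
```

>>> jog_arm:
  rows:
    - {"claw":0.5,"dp":[0,0,0],"angular":[0,0,-7]}
    - {"claw":0.5,"dp":[0,0,0],"angular":[0,0,-14]}
    - {"claw":0.5,"dp":[0,0,0],"angular":[0,0,-20]}
    - {"claw":0.5,"dp":[0,0,0],"angular":[0,0,-20]}
    - {"claw":0.5,"dp":[0,0,0],"angular":[0,0,-20]}
    - {"claw":0.5,"dp":[0,0,0],"angular":[0,0,-20]}
    - {"claw":0.5,"dp":[0,0,0],"angular":[0,0,-20]}
    - {"claw":0.5,"dp":[0,0,0],"angular":[0,0,-20]}
    - {"claw":0.5,"dp":[0,0,0],"angular":[0,0,-20]}
    - {"claw":0.5,"dp":[0,0,0],"angular":[0,0,-20]}

```text
clock: 46.78
position: [598.7, 168.5, 291.5]
tool_rot: [180.0, 0.0, 83.5]
force: [0.0, -0.3, 0.9]
gripper_width: 0.499
grasp_force: 0.0
```

Run:
```python
from h import *
import pickle
d=cap('wrist','w17');pickle.dump(d,open('w17.pkl','wb'))
s=manip.get_state();print(s['position'],s['tool_rot'])
print('expected at',proj(d,[655,130,45]))
m=(d['img'].max(2)<60).astype(np.uint8)[:335]
k,l,st,ce=cv2.connectedComponentsWithStats(m)
for i in range(1,k):
    if st[i,4]>300: print(ce[i].round(0),st[i],plane(d,ce[i],45).round(0)[0])
```

```text
[598.75573607 168.49049443 291.41283099] [-1.79997914e+02  9.42594172e-04  8.34741183e+01]
expected at [[382.49652956 230.42383899]]
[499.  20.] [ 470    0   54   47 1378] [770. 309.  45.]
[164. 170.] [ 104   64  117  225 3634] [450. 214.  45.]
[614. 162.] [ 602  101   27  113 1693] [881. 172.  45.]
[634. 165.] [ 625  100   15  111 1036] [899. 167.  45.]
[592. 167.] [ 581  115   23  102 1597] [860. 171.  45.]
[475. 173.] [472 119  17 111 545] [748. 177.  45.]
[547. 172.] [ 538  127   20   91 1551] [817. 170.  45.]
[569. 170.] [ 559  126   23   90 1681] [838. 170.  45.]
[452. 227.] [ 430  129   37  185 1446] [724. 125.  45.]
[525. 175.] [ 516  131   20   91 1582] [796. 170.  45.]
[505. 176.] [ 498  135   14   85 1101] [776. 171.  45.]
[413. 232.] [402 189  20  85 851] [685. 125.  45.]
[476. 279.] [474 234   7  89 422] [748.  67.  45.]
[ 46. 296.] [   0  240   98   95 5232] [298.  98.  45.]
[262. 317.] [251 289  18  46 471] [520.  49.  45.]
[382. 317.] [376 289  18  46 462] [648.  34.  45.]
```

The lid has been knocked ~30 mm: the handle now shows at (413,232), not (382,230). I'll view this crop once to confirm.

Run:
```python
from h import *
import pickle
d=pickle.load(open('w17.pkl','rb'))
h=handle(d,(395,170,428,300));P=plane(d,np.array(h[:3]),44);print(h,P.round(1),np.degrees(np.arctan2(*(P[1]-P[2])[:2])))
print(go((P[0][0],P[0][1],160),(180,0,90)))
cv2.imwrite('pics/w17c.png',cv2.resize(d['img'][80:400,220:540],None,fx=1.85,fy=1.85)[:,:,::-1])
```

```text
((411.59307861328125, 231.082763671875), array([409.11722, 188.9931 ], dtype=float32), array([414.06894, 273.17242], dtype=float32), np.int32(851)) [[684.2 125.7  44. ]
 [684.  168.7  44. ]
 [684.4  80.   44. ]] -0.2198742419392
([-32.8, 89.8, 131.4], [-0.0, 0.0, -6.53])
```

View pics/w17c.png

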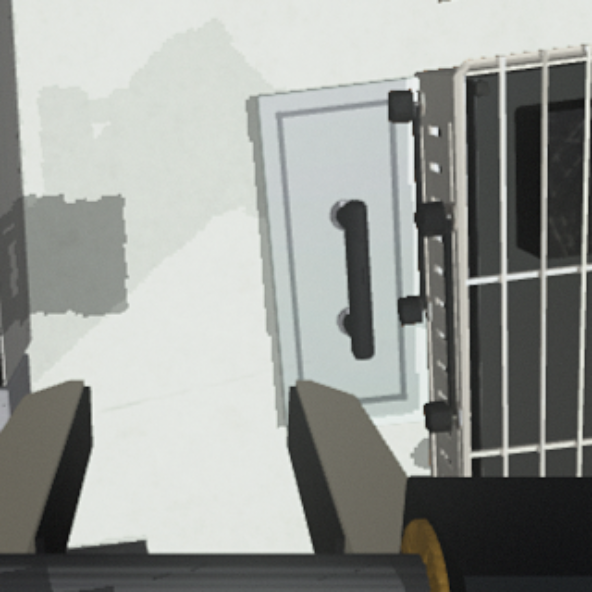

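The lid lies against the oven rack with the handle at crop (357,280). The rack's knobs reach over its edge, so I need the rack's height before grasping.

Run:
```python
from h import *
import pickle
d=pickle.load(open('w17.pkl','rb'));a,b=pickle.load(open('c0.pkl','rb'))
px=lambda x,y:(220+x/1.85,80+y/1.85)
w2=pickle.load(open('w2.pkl','rb'))
# grill front-left top corner in w17 and w2 (541,137)
c17=px(462,68)
print('w17-w2',tri([d,w2],[c17,(541,137)]).round(0))
# knobs: w17 crop (400,105),(430,218),(410,310),(438,416) ; w2 (531,152),(545,206),(517,249),(532,300)
for p,q in (((400,105),(531,152)),((430,218),(545,206)),((410,310),(517,249)),((438,416),(532,300))):
    print('knob',tri([d,w2],[px(*p),q]).round(0))
for z in (40,80,100,120):print(z,proj(b,plane(d,c17,z)).round(0),proj(b,plane(w2,(541,137),z)).round(0))
```

```text
w17-w2 [ 796.  224. -109.]
knob [716. 214.  29.]
knob [718. 162.  72.]
knob [720.  97.  21.]
knob [719.  53.  73.]
40 [[220. 163.]] [[219. 172.]]
80 [[217. 164.]] [[215. 175.]]
100 [[215. 164.]] [[213. 177.]]
120 [[213. 165.]] [[212. 179.]]
```

Run:
```python
from h import *
import pickle
d=pickle.load(open('w17.pkl','rb'));a,b=pickle.load(open('c0.pkl','rb'));w2=pickle.load(open('w2.pkl','rb'));w1=pickle.load(open('w1.pkl','rb'))
px=lambda x,y:(220+x/1.85,80+y/1.85)
print('panel',tri([d,w2],[px(416,73),(538,138)]).round(0),'rack',tri([d,w2],[px(462,68),(580,138)]).round(0))
def key(c,uv,n=14):
    u,v=map(int,uv);I=cv2.cvtColor(c['img'],cv2.COLOR_RGB2GRAY);return I[v-n:v+n+1,u-n:u+n+1]
# dense feature matches on the rack between the two wrist views
s=cv2.SIFT_create(contrastThreshold=0.01)
g=[cv2.cvtColor(c['img'],cv2.COLOR_RGB2GRAY) for c in (d,w2)]
m=[np.zeros_like(x) for x in g]; m[0][60:400,440:640]=255; m[1][120:335,520:640]=255
k0,f0=s.detectAndCompute(g[0],m[0]);k1,f1=s.detectAndCompute(g[1],m[1])
for q in sorted(cv2.BFMatcher(crossCheck=True).match(f0,f1),key=lambda x:x.distance)[:30]:
    p,r=k0[q.queryIdx].pt,k1[q.trainIdx].pt; X=tri([d,w2],[p,r]); e=np.abs(proj(d,X)[0]-p).max()
    if e<2 and 700<X[0]<900: print(X.round(0),round(e,1))
```

```text
panel [729. 229.  14.] rack [724. 233. 102.]
[749.  45.  94.] 0.0
[895.  -3.   2.] 1.7
[783.  35.  90.] 0.1
[745. 229.  93.] 0.0
```

Rack top is ≈95–102 mm at x≥724; low knobs at y≈214 and 97 overhang the lid. Plan: grip high on the bar (body stays ≥113 mm), slide 45 mm towards the robot, then lift.

>>> jog_arm:
  rows:
    - {"claw":0.5,"dp":[-8,22,20],"angular":[0,0,-2]}
    - {"claw":0.5,"dp":[-16,45,50],"angular":[0,0,-4]}
    - {"claw":0.5,"dp":[-25,68,80],"angular":[0,0,-6]}
    - {"claw":0.6,"dp":[-33,90,110],"angular":[0,0,-6.7]}
    - {"claw":0.72,"dp":[-33,90,131],"angular":[0,0,-6.7]}
    - {"claw":0.72,"dp":[-33,90,131],"angular":[0,0,-6.7]}
    - {"claw":0.72,"dp":[-33,90,131],"angular":[0,0,-6.7]}
    - {"claw":0.72,"dp":[-33,90,131],"angular":[0,0,-6.7]}
    - {"claw":0.72,"dp":[-33,90,131],"angular":[0,0,-6.7]}
    - {"claw":0.72,"dp":[-33,90,131],"angular":[0,0,-6.7]}

```text
clock: 47.67
position: [685.0, 126.7, 163.1]
tool_rot: [179.8, -0.1, 90.2]
force: [0.1, 0.6, 0.4]
gripper_width: 0.28
grasp_force: 0.0
```

Run:
```python
from h import *
import pickle
d=cap('wrist','w18');pickle.dump(d,open('w18.pkl','wb'));o=pickle.load(open('w17.pkl','rb'))
s=manip.get_state();print(s['position'],s['tool_rot'],s['gripper_width'])
u,v=proj(d,[684,126,44])[0].astype(int);print(u,v)
h=handle(o,(395,170,428,300));g=handle(d,(u-22,120,u+22,335));P=plane(d,np.array(g[:3]),48)
print(g,P.round(1),np.degrees(np.arctan2(*(P[1]-P[2])[:2])),tri([o,d],[h[0],g[0]]).round(1),tri([o,d],[h[1],g[1]]).round(1))
print(go((P[0][0],P[0][1],42),(180,0,90.2)))
```

```text
[684.87021132 126.40043883 162.63980905] [ 1.79821000e+02 -5.31140799e-02  9.02358122e+01] 0.28440477862448066
320 236
((323.9999694824219, 236.99996948242188), array([323.99997, 174.99997], dtype=float32), array([323.99997, 298.99997], dtype=float32), np.int32(1544)) [[686.3 127.   48. ]
 [686.  169.1  48. ]
 [686.5  81.   48. ]] -0.33423671113534864 [686.4 122.3  32.4] [686.1 166.9  33.5]
([0.5, 1.0, 120.6], [0.18, -0.05, 0.04])
```

>>> jog_arm:
  rows:
    - {"claw":0.72,"dp":[0,1,35],"angular":[0,0,0]}
    - {"claw":0.72,"dp":[0,1,65],"angular":[0,0,0]}
    - {"claw":0.72,"dp":[0,1,90],"angular":[0,0,0]}
    - {"claw":0.72,"dp":[0,1,105],"angular":[0,0,0]}
    - {"claw":0.72,"dp":[0,1,115],"angular":[0,0,0]}
    - {"claw":0.72,"dp":[0,1,122],"angular":[0,0,0]}
    - {"claw":0.72,"dp":[0,1,122],"angular":[0,0,0]}
    - {"claw":0.72,"dp":[0,1,122],"angular":[0,0,0]}
    - {"claw":0.72,"dp":[0,1,122],"angular":[0,0,0]}
    - {"claw":0.72,"dp":[0,1,122],"angular":[0,0,0]}
  grip_force: 35

```text
clock: 48.55
position: [686.4, 125.9, 40.0]
tool_rot: [179.9, -0.1, 90.2]
force: [0.3, -0.3, -0.1]
gripper_width: 0.281
grasp_force: 0.0
```

>>> jog_arm:
  rows:
    - {"claw":1,"dp":[0,0,0],"angular":[0,0,0]}
    - {"claw":1,"dp":[0,0,0],"angular":[0,0,0]}
    - {"claw":1,"dp":[0,0,0],"angular":[0,0,0]}
    - {"claw":1,"dp":[0,0,0],"angular":[0,0,0]}
    - {"claw":1,"dp":[0,0,0],"angular":[0,0,0]}
    - {"claw":1,"dp":[0,0,0],"angular":[0,0,0]}
    - {"claw":1,"dp":[0,0,0],"angular":[0,0,0]}
    - {"claw":1,"dp":[0,0,0],"angular":[0,0,0]}
    - {"claw":1,"dp":[0,0,0],"angular":[0,0,0]}
    - {"claw":1,"dp":[0,0,0],"angular":[0,0,0]}

```text
clock: 49.38
position: [686.1, 125.5, 39.0]
tool_rot: [179.9, -0.0, 90.2]
force: [1.3, 0.1, 4.8]
gripper_width: 0.123
grasp_force: 35.0
```

>>> jog_arm:
  rows:
    - {"claw":1,"dp":[0,-4,-1],"angular":[0,0,0]}
    - {"claw":1,"dp":[0,-10,-1],"angular":[0,0,0]}
    - {"claw":1,"dp":[0,-18,-1],"angular":[0,0,0]}
    - {"claw":1,"dp":[0,-26,-1],"angular":[0,0,0]}
    - {"claw":1,"dp":[0,-34,-1],"angular":[0,0,0]}
    - {"claw":1,"dp":[0,-42,-1],"angular":[0,0,0]}
    - {"claw":1,"dp":[0,-50,-1],"angular":[0,0,0]}
    - {"claw":1,"dp":[0,-50,-1],"angular":[0,0,0]}
    - {"claw":1,"dp":[0,-50,-10],"angular":[0,0,0]}
    - {"claw":1,"dp":[0,-50,-25],"angular":[0,0,0]}

```text
clock: 50.22
position: [632.7, 124.1, 61.0]
tool_rot: [-179.6, 0.1, 90.2]
force: [0.1, 0.6, -2.4]
gripper_width: 0.125
grasp_force: 35.0
```

>>> jog_arm:
  rows:
    - {"claw":1,"dp":[0,0,-20],"angular":[0,0,0]}
    - {"claw":1,"dp":[0,0,-45],"angular":[0,0,0]}
    - {"claw":1,"dp":[0,0,-70],"angular":[0,0,0]}
    - {"claw":1,"dp":[0,0,-95],"angular":[0,0,0]}
    - {"claw":1,"dp":[0,0,-120],"angular":[0,0,0]}
    - {"claw":1,"dp":[0,0,-120],"angular":[0,0,0]}
    - {"claw":1,"dp":[0,0,-120],"angular":[0,0,0]}
    - {"claw":1,"dp":[0,0,-120],"angular":[0,0,0]}
    - {"claw":1,"dp":[0,0,-120],"angular":[0,0,0]}
    - {"claw":1,"dp":[0,0,-120],"angular":[0,0,0]}

```text
clock: 51.05
position: [634.4, 124.6, 181.2]
tool_rot: [-179.8, 0.1, 90.2]
force: [-0.4, 0.2, -3.2]
gripper_width: 0.123
grasp_force: 35.0
```

Run:
```python
from h import *
import pickle
d=cap('wrist','w19');pickle.dump(d,open('w19.pkl','wb'))
s=manip.get_state();print(s['position'],s['tool_rot'],s['gripper_width'])
R=rot(s['tool_rot']).as_matrix();p=s['position']
# handle in tool frame: cast onto plane of bar top (tool z about -6)
u,v=proj(d,p+R@[0,0,-2])[0];print('tcp px',u,v)
g=handle(d,(int(u)-30,60,int(u)+30,332));P=plane(d,np.array(g[:3]),p[2]+10);print(g)
print('handle tool-frame',((P-p)@R).round(1))
print(go((460.4,203.3,180),(180,0,83.5)))
```

```text
[634.66823506 124.81053685 181.58736249] [-1.79812906e+02  4.38427983e-02  9.01914593e+01] 0.12485063032884465
tcp px 323.8656604822157 318.0004114827185
((322.0, 273.5), array([322., 216.], dtype=float32), array([322., 331.], dtype=float32), np.int32(2999))
handle tool-frame [[ 22.6  -0.8 -10. ]
 [ 44.8  -0.8 -10. ]
 [ -1.5  -0.8 -10. ]]
([79.1, -174.0, 2.1], [-0.18, 0.05, 6.69])
```

Run:
```python
from h import *
import pickle
L=lambda n:pickle.load(open(n+'.pkl','rb'))
w3,w4,w7,w16=L('w3'),L('w4'),L('w7'),L('w16')
a=np.radians(-6.5);yv=np.array([-np.sin(a),np.cos(a)]);xv=np.array([np.cos(a),np.sin(a)]);M=np.array([460.4,203.3])
fr=lambda P:np.c_[(P[:,:2]-M)@xv,(P[:,:2]-M)@yv].round(1)
g=handle(w3,(270,100,370,330));print('handle ends (chamber frame) z116',fr(plane(w3,np.array(g[1:3]),116)))
px=lambda x,y:(120+x/1.9,60+y/1.9)
print('w7 near rim corners',fr(plane(w7,[px(20,493),px(638,493)],72)),'inner-left/right', fr(plane(w7,[px(8,255),px(643,255)],72)))
# rim bands along scan rows in w7/w16: dark runs
for n,c in (('w7',w7),('w16',w16),('w12',L('w12'))):
    gr=c['img'].max(2).astype(int)
    for v in (200,230,250):
        d=np.nonzero(gr[v]<60)[0]; runs=np.split(d,np.nonzero(np.diff(d)>1)[0]+1)
        print(n,v,[(r[0],r[-1],fr(plane(c,[(r[0]-.5,v),(r[-1]+.5,v)],72))[:,1].tolist()) for r in runs if 4<=len(r)<30])
# lid plate outline (z=82) in w3: strong edges across the middle column / row
I=cv2.cvtColor(w3['img'],cv2.COLOR_RGB2GRAY).astype(int)
print('col300',I[76:100,300].tolist(),I[330:360,300].tolist())
```

```text
handle ends (chamber frame) z116 [[ -0.3  45.8]
 [  0.1 -42.2]]
w7 near rim corners [[ -42.7  101.8]
 [ -42.6 -102.1]] inner-left/right [[ 36.8  94.9]
 [ 36.8 -96.4]]
w7 200 [(np.int64(0), np.int64(5), [167.2, 163.7]), (np.int64(114), np.int64(123), [101.5, 95.7]), (np.int64(459), np.int64(467), [-96.7, -101.9])]
w7 230 [(np.int64(118), np.int64(127), [101.7, 95.8]), (np.int64(456), np.int64(464), [-96.6, -101.9])]
w7 250 [(np.int64(121), np.int64(130), [101.7, 95.7]), (np.int64(454), np.int64(462), [-96.6, -101.9])]
w16 200 [(np.int64(84), np.int64(99), [189.7, 180.7]), (np.int64(241), np.int64(250), [101.2, 95.6]), (np.int64(591), np.int64(601), [-96.0, -102.2])]
w16 230 [(np.int64(242), np.int64(251), [101.7, 95.9]), (np.int64(585), np.int64(595), [-95.8, -102.2])]
w16 250 [(np.int64(243), np.int64(252), [101.8, 95.9]), (np.int64(581), np.int64(591), [-95.7, -102.2])]
w12 200 [(np.int64(27), np.int64(47), [184.1, 172.2]), (np.int64(174), np.int64(183), [101.3, 95.6]), (np.int64(525), np.int64(534), [-96.5, -102.2])]
w12 230 [(np.int64(177), np.int64(185), [101.4, 96.2]), (np.int64(520), np.int64(529), [-96.1, -101.9])]
w12 250 [(np.int64(179), np.int64(187), [101.4, 96.2]), (np.int64(517), np.int64(526), [-96.1, -101.9])]
col300 [203, 203, 204, 202, 201, 203, 202, 195, 184, 201, 179, 135, 123, 124, 126, 123, 124, 124, 125, 131, 158, 166, 151, 151] [153, 140, 108, 111, 113, 111, 126, 153, 157, 170, 157, 119, 113, 113, 114, 113, 110, 132, 178, 192, 192, 192, 192, 191, 178, 123, 62, 96, 127, 80]
```

Mouth centre confirmed from three views to 0.3 mm. Carry the lid over.

>>> jog_arm:
  rows:
    - {"claw":1,"dp":[10,-25,0],"angular":[0,0,1]}
    - {"claw":1,"dp":[22,-50,0],"angular":[0,0,2]}
    - {"claw":1,"dp":[34,-75,0],"angular":[0,0,3]}
    - {"claw":1,"dp":[46,-100,0],"angular":[0,0,4]}
    - {"claw":1,"dp":[58,-125,0],"angular":[0,0,5]}
    - {"claw":1,"dp":[70,-150,0],"angular":[0,0,6]}
    - {"claw":1,"dp":[79,-174,0],"angular":[0,0,6.7]}
    - {"claw":1,"dp":[79,-174,0],"angular":[0,0,6.7]}
    - {"claw":1,"dp":[79,-174,0],"angular":[0,0,6.7]}
    - {"claw":1,"dp":[79,-174,0],"angular":[0,0,6.7]}

```text
clock: 51.93
position: [461.9, 203.3, 183.2]
tool_rot: [180.0, 0.0, 83.5]
force: [0.7, 0.5, -1.7]
gripper_width: 0.128
grasp_force: 35.0
```

>>> jog_arm:
  rows:
    - {"claw":1,"dp":[0,0,10],"angular":[0,0,0]}
    - {"claw":1,"dp":[0,0,25],"angular":[0,0,0]}
    - {"claw":1,"dp":[0,0,40],"angular":[0,0,0]}
    - {"claw":1,"dp":[0,0,50],"angular":[0,0,0]}
    - {"claw":1,"dp":[0,0,50],"angular":[0,0,0]}
    - {"claw":1,"dp":[0,0,50],"angular":[0,0,0]}
    - {"claw":1,"dp":[0,0,50],"angular":[0,0,0]}
    - {"claw":1,"dp":[0,0,50],"angular":[0,0,0]}
    - {"claw":1,"dp":[0,0,50],"angular":[0,0,0]}
    - {"claw":1,"dp":[0,0,50],"angular":[0,0,0]}

```text
clock: 52.77
position: [461.6, 203.9, 134.0]
tool_rot: [179.9, -0.0, 83.5]
force: [-0.1, -0.1, -3.7]
gripper_width: 0.128
grasp_force: 35.0
```

Run:
```python
from h import *
import pickle
d=cap('wrist','w20');pickle.dump(d,open('w20.pkl','wb'))
s=manip.get_state();print(s['position'],s['tool_rot'],s['gripper_width'],s['force'])
R=rot(s['tool_rot']).as_matrix();p=s['position']
u,v=proj(d,p+R@[0,0,-2])[0]
g=handle(d,(int(u)-30,60,int(u)+30,332));P=plane(d,np.array(g[:3]),p[2]+10)
print('handle tool-frame',((P-p)@R).round(1)[1])
print(go((460.4,203.3,107),(180,0,83.5)))
```

```text
[461.47580918 203.83513999 133.88262187] [ 1.79948111e+02 -2.87072505e-02  8.34838390e+01] 0.12477677584438483 [ 0.47062489  0.34322859 -2.85815118]
handle tool-frame [ 44.9  -0.2 -10. ]
([-0.7, -1.0, 26.9], [0.05, -0.03, -0.02])
```

>>> jog_arm:
  rows:
    - {"claw":1,"dp":[-0.7,-1,5],"angular":[0,0,0]}
    - {"claw":1,"dp":[-0.7,-1,10],"angular":[0,0,0]}
    - {"claw":1,"dp":[-0.7,-1,14],"angular":[0,0,0]}
    - {"claw":1,"dp":[-0.7,-1,18],"angular":[0,0,0]}
    - {"claw":1,"dp":[-0.7,-1,21],"angular":[0,0,0]}
    - {"claw":1,"dp":[-0.7,-1,24],"angular":[0,0,0]}
    - {"claw":1,"dp":[-0.7,-1,26],"angular":[0,0,0]}
    - {"claw":1,"dp":[-0.7,-1,27],"angular":[0,0,0]}
    - {"claw":1,"dp":[-0.7,-1,27],"angular":[0,0,0]}
    - {"claw":1,"dp":[-0.7,-1,27],"angular":[0,0,0]}

```text
clock: 53.65
position: [460.2, 203.2, 106.5]
tool_rot: [180.0, -0.0, 83.5]
force: [-0.8, -0.2, -3.1]
gripper_width: 0.122
grasp_force: 35.0
```

>>> jog_arm:
  rows:
    - {"claw":1,"dp":[0,0,0.5],"angular":[0,0,0]}
    - {"claw":1,"dp":[0,0,1],"angular":[0,0,0]}
    - {"claw":1,"dp":[0,0,1],"angular":[0,0,0]}
    - {"claw":1,"dp":[0,0,1],"angular":[0,0,0]}
    - {"claw":1,"dp":[0,0,1],"angular":[0,0,0]}
    - {"claw":1,"dp":[0,0,1],"angular":[0,0,0]}
    - {"claw":1,"dp":[0,0,1],"angular":[0,0,0]}
    - {"claw":1,"dp":[0,0,1],"angular":[0,0,0]}
    - {"claw":1,"dp":[0,0,1],"angular":[0,0,0]}
    - {"claw":1,"dp":[0,0,1],"angular":[0,0,0]}

```text
clock: 54.48
position: [460.3, 203.3, 105.8]
tool_rot: [180.0, -0.0, 83.5]
force: [-1.1, -1.8, 5.5]
gripper_width: 0.125
grasp_force: 35.0
```

Seats at the expected height. Release and verify.

>>> jog_arm:
  rows:
    - {"claw":1,"dp":[0,0,-0.8],"angular":[0,0,0]}
    - {"claw":0.6,"dp":[0,0,-0.8],"angular":[0,0,0]}
    - {"claw":0.6,"dp":[0,0,-0.8],"angular":[0,0,0]}
    - {"claw":0.6,"dp":[0,0,-0.8],"angular":[0,0,0]}
    - {"claw":0.6,"dp":[0,0,-0.8],"angular":[0,0,0]}
    - {"claw":0.6,"dp":[0,0,-0.8],"angular":[0,0,0]}
    - {"claw":0.6,"dp":[0,0,-10],"angular":[0,0,0]}
    - {"claw":0.6,"dp":[0,0,-30],"angular":[0,0,0]}
    - {"claw":0.6,"dp":[0,0,-65],"angular":[0,0,0]}
    - {"claw":0.6,"dp":[0,0,-100],"angular":[0,0,0]}

```text
clock: 55.32
position: [459.3, 202.9, 206.4]
tool_rot: [-179.9, 0.0, 83.5]
force: [2.0, 0.2, -0.3]
gripper_width: 0.401
grasp_force: 0.0
```

>>> jog_arm:
  rows:
    - {"claw":0.6,"dp":[0,0,-15],"angular":[0,0,0]}
    - {"claw":0.6,"dp":[0,0,-15],"angular":[0,0,0]}
    - {"claw":0.6,"dp":[0,0,-15],"angular":[0,0,0]}
    - {"claw":0.6,"dp":[0,0,-15],"angular":[0,0,0]}
    - {"claw":0.6,"dp":[0,0,-15],"angular":[0,0,0]}
    - {"claw":0.6,"dp":[0,0,-15],"angular":[0,0,0]}
    - {"claw":0.6,"dp":[0,0,-15],"angular":[0,0,0]}
    - {"claw":0.6,"dp":[0,0,-15],"angular":[0,0,0]}
    - {"claw":0.6,"dp":[0,0,-15],"angular":[0,0,0]}
    - {"claw":0.6,"dp":[0,0,-15],"angular":[0,0,0]}

```text
clock: 56.15
position: [460.1, 203.2, 220.2]
tool_rot: [-180.0, 0.0, 83.5]
force: [0.3, 0.0, 0.6]
gripper_width: 0.404
grasp_force: 0.0
```

Run:
```python
from h import *
import pickle
w=cap('wrist','w21');pickle.dump(w,open('w21.pkl','wb'));w3=pickle.load(open('w3.pkl','rb'))
s=manip.get_state();print(s['position'],s['tool_rot'])
a=np.radians(-6.5);yv=np.array([-np.sin(a),np.cos(a)]);xv=np.array([np.cos(a),np.sin(a)]);M=np.array([460.4,203.3])
fr=lambda P:np.c_[(P[:,:2]-M)@xv,(P[:,:2]-M)@yv].round(1)
for c in (w3,w):
    g=handle(c,(270,100,370,330));print('handle ends',fr(plane(c,np.array(g[1:3]),116)))
# knob: dark blob near lever, and axis expectation
ax=M+yv*(-40-107);print('axis',ax.round(1))
for th in (-.70,0):
    d=np.array([-xv*np.cos(th)-(-yv)*0])  # placeholder
print('knob now (lever 0)',(ax+55*(-xv*np.cos(.7)-yv*np.sin(.7))).round(1),'at .7',(ax-55*xv).round(1))
w1=pickle.load(open('w1.pkl','rb'))
print('measured knob w1, top z105',plane(w1,(239,189),103).round(1))
```

```text
[460.06569268 203.17465482 220.28145832] [-1.79981355e+02 -1.76402169e-03  8.34942564e+01]
handle ends [[ -0.3  45.8]
 [  0.1 -42.2]]
handle ends [[ -0.6  44.1]
 [ -0.6 -44.1]]
axis [443.8  57.2]
knob now (lever 0) [398.   26.8] at .7 [389.1  63.5]
measured knob w1, top z105 [[399.5  29.3 103. ]]
```

Lid is centred (handle ends at ±44.1 mm, offset −0.6 mm). Now the lever: push the knob towards +y with the near finger of the fully open gripper.

Run:
```python
from h import *
print(go((443.1,-2.1,97),(180,0,83.5)))
```

```text
([-205.9, 6.4, 123.3], [-0.02, -0.0, -0.01])
```

>>> jog_arm:
  rows:
    - {"claw":0,"dp":[-40,1,0],"angular":[0,0,0]}
    - {"claw":0,"dp":[-80,2,0],"angular":[0,0,0]}
    - {"claw":0,"dp":[-120,3,0],"angular":[0,0,0]}
    - {"claw":0,"dp":[-160,5,0],"angular":[0,0,0]}
    - {"claw":0,"dp":[-200,6,0],"angular":[0,0,0]}
    - {"claw":0,"dp":[-206,6,0],"angular":[0,0,0]}
    - {"claw":0,"dp":[-206,6,0],"angular":[0,0,0]}
    - {"claw":0,"dp":[-206,6,0],"angular":[0,0,0]}
    - {"claw":0,"dp":[-206,6,30],"angular":[0,0,0]}
    - {"claw":0,"dp":[-206,6,60],"angular":[0,0,0]}

```text
clock: 57.03
position: [444.9, 0.7, 161.3]
tool_rot: [179.6, -0.1, 83.7]
force: [0.2, -0.5, -0.9]
gripper_width: 0.996
grasp_force: 0.0
```

>>> jog_arm:
  rows:
    - {"claw":0,"dp":[0,0,0],"angular":[0,0,0]}
    - {"claw":0,"dp":[0,0,0],"angular":[0,0,0]}
    - {"claw":0,"dp":[0,0,0],"angular":[0,0,0]}
    - {"claw":0,"dp":[0,0,0],"angular":[0,0,0]}
    - {"claw":0,"dp":[0,0,0],"angular":[0,0,0]}
    - {"claw":0,"dp":[0,0,0],"angular":[0,0,0]}
    - {"claw":0,"dp":[0,0,0],"angular":[0,0,0]}
    - {"claw":0,"dp":[0,0,0],"angular":[0,0,0]}
    - {"claw":0,"dp":[0,0,0],"angular":[0,0,0]}
    - {"claw":0,"dp":[0,0,0],"angular":[0,0,0]}

```text
clock: 57.87
position: [442.7, -2.3, 160.5]
tool_rot: [180.0, -0.0, 83.5]
force: [0.1, 0.6, 0.6]
gripper_width: 1.002
grasp_force: 0.0
```

```bash
cat > k.py <<'E'
from h import *
def knob(c):
    a=np.radians(-6.5);yv=np.array([-np.sin(a),np.cos(a)]);xv=np.array([np.cos(a),np.sin(a)]);M=np.array([460.4,203.3]);A=M-147*yv
    m=(c['img'].max(2)<45).astype(np.uint8)
    k,l,st,ce=cv2.connectedComponentsWithStats(m)
    for i in range(1,k):
        if st[i,4]<25: continue
        P=plane(c,ce[i],97)[0]; d=P[:2]-A; r=np.linalg.norm(d)
        if 35<r<75: print('blob',ce[i].round(1),st[i],'r',r.round(1),'lever',(0.70-np.arctan2(-d@yv,-d@xv)).round(3))
E
python3 - <<'E'
from k import *
s=manip.get_state();print(s['position'],s['tool_rot'],s['gripper_width'])
print(go((443.1,-2.1,97),(180,0,83.5)))
for n in ('scene','top','wrist'): print(n);knob(cap(n,'k0'+n))
E
```

```text
[442.73572752  -2.34140473 160.48306017] [ 1.79995260e+02 -9.04426758e-04  8.34709116e+01] 1.0024071900737859
([0.3, 0.3, 63.5], [0.0, -0.0, -0.03])
scene
blob [326.2 271.1] [325 268   4   8  26] r 55.7 lever 0.038
top
wrist
blob [234.1 220.5] [218 204  34  34 850] r 54.9 lever 0.018
```

The wrist view shows the knob at (234,220): lever 0.02 rad, r 55 mm, as expected. Descend and push.

>>> jog_arm:
  rows:
    - {"claw":0,"dp":[0,0,15],"angular":[0,0,0]}
    - {"claw":0,"dp":[0,0,30],"angular":[0,0,0]}
    - {"claw":0,"dp":[0,0,45],"angular":[0,0,0]}
    - {"claw":0,"dp":[0,0,55],"angular":[0,0,0]}
    - {"claw":0,"dp":[0,0,62],"angular":[0,0,0]}
    - {"claw":0,"dp":[0,0,62],"angular":[0,0,0]}
    - {"claw":0,"dp":[0,0,62],"angular":[0,0,0]}
    - {"claw":0,"dp":[4,0,62],"angular":[0,0,0]}
    - {"claw":0,"dp":[8,0,62],"angular":[0,0,0]}
    - {"claw":0,"dp":[10,0,62],"angular":[0,0,0]}

```text
clock: 58.85
position: [443.3, 5.5, 98.7]
tool_rot: [-179.9, 0.3, 83.5]
force: [-0.8, -8.6, 3.8]
gripper_width: 0.998
grasp_force: 3.9
```

>>> jog_arm:
  rows:
    - {"claw":0,"dp":[3,0,0],"angular":[0,0,0]}
    - {"claw":0,"dp":[6,0,0],"angular":[0,0,0]}
    - {"claw":0,"dp":[9,0,0],"angular":[0,0,0]}
    - {"claw":0,"dp":[12,0,0],"angular":[0,0,0]}
    - {"claw":0,"dp":[15,0,0],"angular":[0,0,0]}
    - {"claw":0,"dp":[18,0,0],"angular":[0,0,0]}
    - {"claw":0,"dp":[21,0,0],"angular":[0,0,0]}
    - {"claw":0,"dp":[24,0,0],"angular":[0,0,0]}
    - {"claw":0,"dp":[26,0,0],"angular":[0,0,0]}
    - {"claw":0,"dp":[26,0,0],"angular":[0,0,0]}

```text
clock: 59.68
position: [446.7, 34.3, 98.6]
tool_rot: [180.0, -0.1, 83.5]
force: [0.1, -0.6, -0.3]
gripper_width: 1.001
grasp_force: 0.2
```

Run:
```python
from k import *
s=manip.get_state();print(s['position'],s['force'])
print(go((447.8,39.7,98),(180,0,83.5)))
for n in ('scene','wrist'): print(n);knob(cap(n,'k1'+n))
```

```text
[446.73565169  34.29507229  98.61683541] [ 0.05055201 -0.59797962 -0.33084161]
([5.5, 0.4, 0.6], [0.02, -0.05, 0.02])
scene
blob [319.7 279.4] [318 276   4   8  29] r 59.2 lever 0.691
wrist
blob [239.3 375. ] [    0   194   640   286 43876] r 59.9 lever -0.34
blob [172.6 273.1] [ 147  248   53   51 1867] r 54.9 lever 0.629
```

>>> jog_arm:
  rows:
    - {"claw":0,"dp":[1,0,0],"angular":[0,0,0]}
    - {"claw":0,"dp":[2,0,0],"angular":[0,0,0]}
    - {"claw":0,"dp":[3,0,0],"angular":[0,0,0]}
    - {"claw":0,"dp":[3,0,0],"angular":[0,0,0]}
    - {"claw":0,"dp":[3,0,0],"angular":[0,0,0]}
    - {"claw":0,"dp":[3,0,0],"angular":[0,0,0]}
    - {"claw":0,"dp":[3,0,0],"angular":[0,0,0]}
    - {"claw":0,"dp":[3,0,0],"angular":[0,0,0]}
    - {"claw":0,"dp":[3,0,0],"angular":[0,0,0]}
    - {"claw":0,"dp":[3,0,0],"angular":[0,0,0]}

```text
clock: 60.62
position: [447.1, 36.5, 98.4]
tool_rot: [-180.0, -0.0, 83.5]
force: [-0.9, 0.4, -0.1]
gripper_width: 0.996
grasp_force: 0.0
```

Run:
```python
from k import *
s=manip.get_state();print(s['position'],s['force'])
for n in ('scene','wrist'): print(n);knob(cap(n,'k2'+n))
```

```text
[447.13781394  36.52220287  98.3799554 ] [-0.91074286  0.35355652 -0.09277445]
scene
blob [318.7 280. ] [317 276   5   9  30] r 59.5 lever 0.747
wrist
blob [238.2 374.9] [    0   195   640   285 43987] r 58.8 lever -0.305
blob [173.3 269.7] [ 147  244   53   52 1884] r 54.9 lever 0.692
```

Lever reads ≈0.69 and has snapped in, with no force on the finger. Retreat and check.

>>> jog_arm:
  rows:
    - {"claw":0,"dp":[-5,0,0],"angular":[0,0,0]}
    - {"claw":0,"dp":[-12,0,0],"angular":[0,0,0]}
    - {"claw":0,"dp":[-16,0,-20],"angular":[0,0,0]}
    - {"claw":0,"dp":[-16,0,-50],"angular":[0,0,0]}
    - {"claw":0,"dp":[-16,0,-90],"angular":[0,0,0]}
    - {"claw":0,"dp":[-16,0,-130],"angular":[0,0,0]}
    - {"claw":0,"dp":[-16,0,-150],"angular":[0,0,0]}
    - {"claw":0,"dp":[20,0,-150],"angular":[0,0,0]}
    - {"claw":0,"dp":[60,0,-150],"angular":[0,0,0]}
    - {"claw":0,"dp":[90,0,-150],"angular":[0,0,0]}

```text
clock: 61.55
position: [457.8, 126.9, 249.2]
tool_rot: [179.9, -0.1, 83.4]
force: [1.4, 1.6, 0.6]
gripper_width: 1.002
grasp_force: 0.0
```

>>> jog_arm:
  rows:
    - {"claw":0,"dp":[0,0,0],"angular":[0,0,0]}
    - {"claw":0,"dp":[0,0,0],"angular":[0,0,0]}
    - {"claw":0,"dp":[0,0,0],"angular":[0,0,0]}
    - {"claw":0,"dp":[0,0,0],"angular":[0,0,0]}
    - {"claw":0,"dp":[0,0,0],"angular":[0,0,0]}
    - {"claw":0,"dp":[0,0,0],"angular":[0,0,0]}
    - {"claw":0,"dp":[0,0,0],"angular":[0,0,0]}
    - {"claw":0,"dp":[0,0,0],"angular":[0,0,0]}
    - {"claw":0,"dp":[0,0,0],"angular":[0,0,0]}
    - {"claw":0,"dp":[0,0,0],"angular":[0,0,0]}

```text
clock: 62.38
position: [457.4, 125.8, 248.4]
tool_rot: [-180.0, -0.0, 83.5]
force: [0.7, 0.1, 0.0]
gripper_width: 1.001
grasp_force: 0.0
```

Run:
```python
from k import *
s=manip.get_state();print(s['position'],s['force'])
w=cap('wrist','w22');knob(w)
a=np.radians(-6.5);yv=np.array([-np.sin(a),np.cos(a)]);xv=np.array([np.cos(a),np.sin(a)]);M=np.array([460.4,203.3])
u,v=proj(w,[460.4,203.3,116])[0].astype(int);print(u,v)
g=handle(w,(u-30,max(0,v-80),u+30,v+80));P=plane(w,np.array(g[1:3]),116);print('handle ends',np.c_[(P[:,:2]-M)@xv,(P[:,:2]-M)@yv].round(1))
# bright discs through the lid: brightness along chamber axis at disc top height z=63
I=w['img'].astype(int).min(2)
ks=np.arange(-80,81,3);q=proj(w,np.c_[M+12*xv+ks[:,None]*yv,np.full(len(ks),60)]).round().astype(int)
print([(int(k),int(I[y,x])) for k,(x,y) in zip(ks,q)])
```

```text
[457.36184797 125.84307173 248.40588082] [0.74486826 0.14709079 0.01576234]
blob [247.5 306. ] [237 293  22  27 424] r 55.2 lever 0.713
314 118
handle ends [[ -0.8  42.6]
 [ -1.4 -45.3]]
[(-80, 148), (-77, 145), (-74, 148), (-71, 146), (-68, 147), (-65, 145), (-62, 149), (-59, 151), (-56, 151), (-53, 150), (-50, 153), (-47, 148), (-44, 152), (-41, 153), (-38, 163), (-35, 162), (-32, 161), (-29, 160), (-26, 166), (-23, 161), (-20, 169), (-17, 174), (-14, 160), (-11, 161), (-8, 167), (-5, 168), (-2, 169), (1, 169), (4, 149), (7, 146), (10, 148), (13, 149), (16, 168), (19, 174), (22, 178), (25, 154), (28, 151), (31, 152), (34, 152), (37, 154), (40, 164), (43, 165), (46, 163), (49, 148), (52, 147), (55, 172), (58, 173), (61, 169), (64, 168), (67, 167), (70, 166), (73, 170), (76, 172), (79, 172)]
```

```bash
python3 -c "
from station import manip
print(manip.close_job())"
```

```text
the job is handed in; nothing more can be done
None
```

The job is handed in: all three discs stand on edge in slots 1–3, the lid sits centred on the chamber to about 1.5 mm, and the valve lever reads about 0.71 rad in the marked middle notch; the bystanders were not touched, though I did not re-measure them at the end and hand-in returned no verdict.

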